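# Clamp, cycle and sort lever valves on a test fixture

## Task

Press the fixture's selector knob down and turn it clockwise to its clamp stop so that it springs up locked, then swing the lever of every valve in the nests as far towards fully open as it will go and leave it there; a lever that stops short of fully open binds. Then press and turn the selector back to release so that it springs up again, lay each valve that opened fully on the floor of the shallow plywood tray and each one that binds on the floor of the deeper steel pan, none on top of another. Leave the other things on the bench alone.

Things in the scene. Friction and masses are not known exactly. Their poses are not given: they have to be found in the camera images.
- rig: valve test fixture, fixed, 280 x 330 mm; origin under the middle of its row of four nests (85 mm apart along y), x away from the selector towards the back rail (60 mm high, 52 mm behind the row). Each nest is a seat 28 mm above the table with two cheeks, 16 mm higher, beside the +x half of the block. The clamp bar (x, 37 to 59 mm high) before the row is driven by the selector.
- selector_grip (a point): on the selector knob's axis, 7 mm below the top of its grip bar (14 mm thick, 58 long, 25 high), 18 mm above the round skirt (68 mm across) it rises from. Only the point and its z axis matter: the bar points 0.6 rad left (counterclockwise from above) of the rig's x at RELEASE and 0.6 rad right of it at CLAMP.
- selector (a joint): turn of the selector, rad, clockwise from above: 0 = RELEASE (start), 1.2 = CLAMP (settles at 1.05 to 1.2; bar presses the valves on the back seals), stops at both ends. Two lugs rest in notches at either end, so it turns only while pressed at least 6.5 mm down; let go in between it stays down, unlocked.
- selector_push (a joint): how far the selector knob is pressed down, m: 0 = up, 0.008 = fully down. Spring: 5 N at the top, 9 N fully down; it rises by itself when let go at either end.
- pass_tray: tray for passed valves: shallow open plywood tray, 200 x 150 mm, 30 mm high, 6 mm walls and floor; loose, 0.8 kg; origin at the centre of its underside, x along its length.
- reject_pan: reject pan: deeper open pan of sheet steel, 200 x 150 mm, 58 mm high, 4 mm walls and floor, small handles at the short ends; loose, 0.9 kg; origin at the centre of its underside, x along its length.
- valve_0: lever ball valve, 0.37 kg: brass block 60 x 34 x 40 mm (x, y, z), a hexagonal end on either side, 96 mm long in all along x; origin at the centre of the block's underside, z up. The flat lever pivots over the block's centre, 52 to 62 mm above the underside, 13 mm wide, reaching 65 mm. Three or four valves are present, in any of the nests; how many bind varies.
- valve_0_lever (a joint): lever angle, rad: 0 = shut (lever along the valve's +y), growing clockwise from above to 1.57 = fully open (along its +x). Starts nearly shut. A sound lever moves freely (about 2 N at its end) and stays where it is left; one that binds stops dead between 0.5 and 1.1.
- valve_1: same shape as valve_0. The lever never lies over the block's -x half, so a valve can be gripped from above there, 18 to 20 mm from the centre, across its 34 mm width.
- valve_1_lever (a joint): lever angle, as for valve_0.
- valve_2: same shape as valve_0. In its nest a valve lies along the rig's x, with about 10 mm free at the clamp bar's heads in RELEASE.
- valve_2_lever (a joint): lever angle, as for valve_0.
- valve_3: same shape and axes as valve_0.
- valve_3_lever (a joint): lever angle, as for valve_0.
- shim_cassette: bystander, loose, to be left alone: flat black and white shim cassette, 128 x 68 mm; origin at the centre of its underside.
- seal_jar: bystander, loose, to be left alone: white jar with red lid, 54 mm across, 69 mm high; origin at the centre of its underside.
- cam_coupling: bystander, loose, to be left alone: black hose coupling, 105 mm, lying; origin at the centre of its underside.
- tube_stub: bystander, loose, to be left alone: flared tube stub, standing, 63 mm high; origin at the centre of its underside.
- brass_tee: bystander, loose, to be left alone: brass tee, 101 mm, lying; origin at the centre of its underside.
Things that resemble listed ones, but are neither listed nor needed, are in the scene too. Leave any purple look-alike of the valve_0 alone.

How it is judged:
On the way, in this order (a step that is already met when the one before it is completed fails the run):
1. the selector is at CLAMP and has sprung up into its notch (value of joint selector above 1 rad and value of joint selector_push below 0.002 m), for 0.2 s.
2. the lever of every valve stands as far open as it will go, the selector still at CLAMP (value of joint each of valve_0_lever, valve_2_lever above 1.4 rad and value of joint valve_1_lever above 0.5 rad and value of joint valve_3_lever above 0.88 rad and value of joint selector above 1 rad), for 0.2 s.
3. the selector is back at RELEASE and has sprung up (value of joint selector below 0.1 rad and value of joint selector_push below 0.002 m), for 0.2 s.
At the end, for the whole second after the job is handed in: Valves that open fully lie in the plywood tray, binding ones in the steel pan: origin within 90 mm (x) and 65 mm (y) of its middle, under 35 mm above its underside, at rest, levers still as far open as they go (within 0.2 rad); selector within 0.1 rad of RELEASE, pressed under 2 mm (all of step 3 and x of valve_0 in the frame of pass_tray between -0.09 and 0.09 m and y of valve_0 in the frame of pass_tray between -0.065 and 0.065 m and z of valve_0 in the frame of pass_tray between -0.01 and 0.035 m and linear speed of each of valve_0, valve_1, valve_2, valve_3 below 0.03 m/s and value of joint each of valve_0_lever, valve_2_lever above 1.3 rad and x of valve_1 in the frame of reject_pan between -0.09 and 0.09 m and y of valve_1 in the frame of reject_pan between -0.065 and 0.065 m and z of valve_1 in the frame of reject_pan between -0.01 and 0.035 m and value of joint valve_1_lever above 0.4 rad and x of valve_2 in the frame of pass_tray between -0.09 and 0.09 m and y of valve_2 in the frame of pass_tray between -0.065 and 0.065 m and z of valve_2 in the frame of pass_tray between -0.01 and 0.035 m and x of valve_3 in the frame of reject_pan between -0.09 and 0.09 m and y of valve_3 in the frame of reject_pan between -0.065 and 0.065 m and z of valve_3 in the frame of reject_pan between -0.01 and 0.035 m and value of joint valve_3_lever above 0.78 rad); the robot touches nothing.
It fails at once if a bystander (shim cassette, jar, coupling, tube stub, tee) is pushed more than 60 mm away (distance of any of shim_cassette, seal_jar, cam_coupling, tube_stub, brass_tee from where it was at the start of the episode above 0.06 m).
Of valve_0, valve_1, valve_2, valve_3 only 3 to 4 are there at a start; the rules pass over those that are not, and their reading is None.
At some moment in a run one of pass_tray, reject_pan may be knocked a few centimetres aside while the robot is not near it.
Once in a run the grip may slacken for a moment while it holds something.
It also fails if it takes over 210 s, if anything falls off the work surface, if the arm or the gripper's body presses on something with over 40 N, if the wrist force passes 120 N, or if a joint passes its speed limit or range.

## Robot

A 6-joint arm with a two-finger parallel gripper is mounted at the origin on a cart in front of the work surface, level with it; the furniture and walls round the work are solid. World frame = base frame: x ahead of the robot, y to its left, z up, the work surface at z = 0. Lengths are in m, angles in rad, forces in N, time in s.
With the tool pointing down it reaches from about 0.25 to 0.775 m from the base axis. Payload 4 kg.
Tool frame: the origin (TCP) lies between the finger pads; the fingertips stand 11 mm ahead of it and the grasp point (between the pads) lies 8 mm behind it; z points along the fingers, y is the direction in which the jaws open and shut (so a half turn about z gives the same grasp; the last joint's range is limited). The gripper opens to 94 mm and grips with 3 to 60 N. Pads are 16 mm wide; open, the fingers measure 119 mm over their backs; the gripper's body (75 mm by 177 mm) begins 78 mm behind the grasp point.
Start: joints at [-1.373, 0.087, 1.371, -0, 1.684, -0.103], TCP at [0.163, -0.525, 0.217] pointing down, gripper open.
Joint ranges: [-3.1, 3.1], [-0.76, 2.03], [0.27, 2.55], [-1.08, 4.22], [0.17, 2.65], [-2.57, 2.57]. Speed limits (rad/s): [2.79, 2.79, 3.14, 3.14, 3.14, 3.14].

## Interface

Orientations are given as [roll, pitch, yaw] about the fixed x, y, z axes, in that order (R = Rz(yaw) Ry(pitch) Rx(roll)).
In Python, from bench import get_obs, cams, ticket gives the robot as it stands. The module is installed in compiled form; this text tells all that it offers.
- The arm moves only by the shell command python3 -m crank 'ROWS'. ROWS is JSON, a list of rows, each an object of numbers: "tx", "ty", "tz": the shift along the tool's x, y, z in cm; "twist": the turn about the tool's z in degrees; "grip": the opening, from 0 (shut) to 1 (fully open). In form: [{"tx": .., "ty": .., "tz": .., "twist": .., "grip": ..}, ...]. A call has 1 to 12 rows; each row shifts and turns the commanded pose from where the row before left it, along the tool's axes as they then stand; what a row does not reach is not made up. A row lasts 1/8 s, in which the tool goes at most 62.5 mm and 10.7 degrees, less where a joint would pass 70% of its speed; a pose out of reach is approached as far as the arm can. A call is refused whole if a number of a shift passes 6.25 or a number of a turn 10.7, either way. A call with a gripper value outside its range is refused whole. The fingers move at their own pace and stop on an object; the grip force is fixed at half the most. Time passes only in rows, so rows that do not move let the fingers close. It gives the time, the measured TCP pose, the force and the opening at its end, in the units of the state.
- get_obs(): the state, without advancing time (a new reading comes with each control period).
- cams.snapshot(name): name is "scene" or "top" or "wrist"; returns a dict with "frame" (420x560x3 uint8, red, green, blue), "intrinsics" (3x3 intrinsics, pixels), "R" (3x3) and "t" (3): a world point X has camera coordinates R X + t; the wrist camera has in their place "hand_eye" (4x4, takes a point from camera to tool coordinates, whose origin is the TCP and whose axes are the flange's). Camera axes: x right, y down, z forward; pixel columns grow to the right and rows downward; lengths in m; the calibration is good to about 2 mm. A picture is of the moment at which its call begins: read the wrist's pose just before it. There is no depth.
- ticket.close_job(): hands the job in, once; it reports no verdict.
Trained networks look in a picture, given as the dict that the camera call returned (one of the last four; its "shot" number tells which), for a name from the list of things; names that differ only in an ending like _2 or _b are one class to them, and where a whole thing is asked for, a point or a joint stands for the part that bears it (a point fixed in the world has none). Each returns a list of dicts, best first, with "conf" (0 to 1); they miss things now and then, are a little off and sometimes report something else, mostly with a low value. They report only what shows in the picture. A call takes as long as a camera call. They do not tell look-alikes from the thing itself.
- cams.outline_of(picture, query): "region" (420x560 bool, what is visible of it) and "centre" ([column, row] in pixels, amid what is visible of it).
The state is a dict: "time": time; "joint_positions": joint angles; "qvel": joint speeds; "joint_torque": joint torques, N m; "tool_pos": TCP position; "ee_rot": TCP orientation; "wrist_force": force on the tool from outside, world axes, zero at the start; "wrist_torque": the same for the moment, N m; "width": finger opening in m.
Only numpy, scipy, OpenCV 4.12 (cv2) and the standard library are available. Lean on these libraries where they do the work, as an engineer would, in place of code of your own. Each camera call takes 0.05 s, during which the arm holds its last target.

## Working session

There is one attempt and no reset: what is moved stays moved. The work goes in short steps, Python scripts to look and compute and a shell command to move; the robot and the scene stay as the last step left them, time stands still between calls to the robot, and variables do not carry over. Pictures are saved under pics/ and viewed, and the job is handed in when it is done.

```bash
mkdir -p pics; ls; cat > h.py <<'E'
import numpy as np, cv2
from bench import get_obs, cams, ticket
def save(p,name,scale=1):
    cv2.imwrite('pics/'+name+'.png',cv2.cvtColor(p['frame'],cv2.COLOR_RGB2BGR))
E
python3 - <<'E'
from h import *
o=get_obs()
for k,v in o.items(): print(k,np.round(v,3))
for n in ['scene','top','wrist']:
    p=cams.snapshot(n); save(p,n+'0')
    print(n,{k:np.round(v,4).tolist() for k,v in p.items() if k not in('frame',)and not isinstance(v,str)})
E
```

```text
pics
time 0.0
joint_positions [-1.373  0.088  1.372 -0.     1.684 -0.103]
qvel [ 0.001 -0.001  0.     0.001  0.    -0.002]
joint_torque [ 0.0000e+00 -3.4018e+01 -3.0243e+01  7.2000e-02  3.3000e-02 -0.0000e+00]
tool_pos [ 0.163 -0.525  0.215]
ee_rot [-3.139 -0.     0.301]
wrist_force [0.299 0.351 0.377]
wrist_torque [ 0.009  0.074 -0.029]
width 0.094
scene {'intrinsics': [[524.2952, 0.0, 282.5886], [0.0, 524.2952, 211.4728], [0.0, 0.0, 1.0]], 'R': [[-0.767, -0.6416, -0.0018], [-0.2896, 0.3487, -0.8914], [0.5726, -0.6832, -0.4533]], 't': [0.4531, 0.2077, 1.5598], 'shot': 1}
top {'intrinsics': [[446.1742, 0.0, 279.6357], [0.0, 446.1742, 207.506], [0.0, 0.0, 1.0]], 'R': [[0.016, -0.9997, -0.0159], [-0.9889, -0.0134, -0.1483], [0.148, 0.0181, -0.9888]], 't': [0.0706, 0.5407, 1.3624], 'shot': 2}
wrist {'intrinsics': [[290.2442, 0.0, 276.6382], [0.0, 290.2442, 210.7647], [0.0, 0.0, 1.0]], 'hand_eye': [[-0.0009, -0.9602, -0.2792, 0.0814], [1.0, -0.0008, -0.0003, -0.0005], [0.0001, -0.2792, 0.9602, -0.1678], [0.0, 0.0, 0.0, 1.0]], 'shot': 3}
```

View pics/scene0.png

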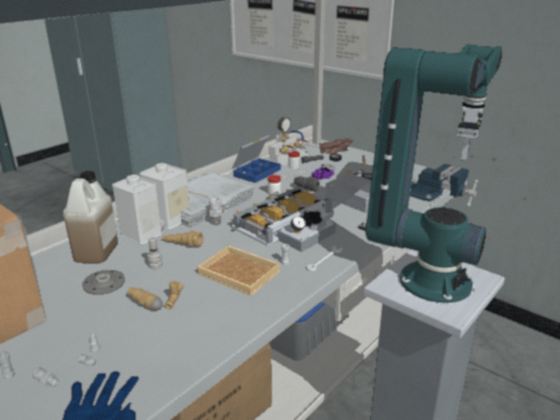

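View pics/top0.png

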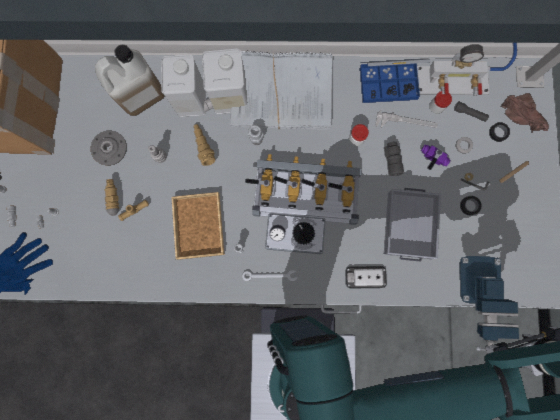

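View pics/wrist0.png

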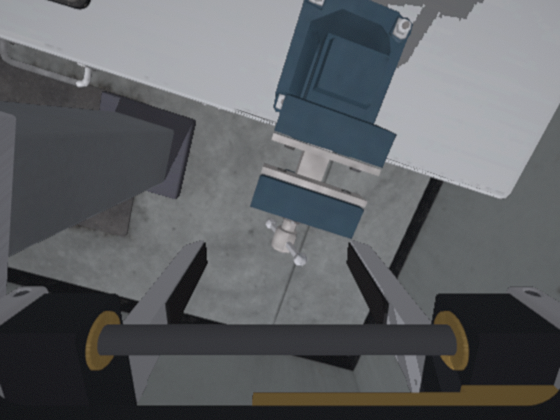

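The top view shows the rig at about (305,200), with four valves at columns 266, 295, 320 and 348. The selector is at (303,233), the tray at (199,225) and the pan at (413,223). Next I'll measure these with the networks.

```bash
cat >> h.py <<'E'
def ray(p,uv,z):
    K=np.array(p['intrinsics'])
    if 'R' in p: R=np.array(p['R']);t=np.array(p['t']); 
    else: R,t=p['Rw'],p['tw']
    uv=np.atleast_2d(uv).astype(float)
    d=np.c_[uv,np.ones(len(uv))]@np.linalg.inv(K).T
    d=d@R; c=-R.T@t
    s=(z-c[2])/d[:,2]
    return c+d*s[:,None]
def proj(p,X):
    K=np.array(p['intrinsics'])
    if 'R' in p: R=np.array(p['R']);t=np.array(p['t']); 
    else: R,t=p['Rw'],p['tw']
    c=np.atleast_2d(X)@R.T+t
    q=c@K.T; return q[:,:2]/q[:,2:]
from scipy.spatial.transform import Rotation as Ro
def wrist():
    o=get_obs(); p=cams.snapshot('wrist')
    T=np.eye(4);T[:3,:3]=Ro.from_euler('xyz',o['ee_rot']).as_matrix();T[:3,3]=o['tool_pos']
    M=np.linalg.inv(T@np.array(p['hand_eye'])); p['Rw']=M[:3,:3];p['tw']=M[:3,3]
    return p
def crop(p,box,name,s=6):
    x0,y0,x1,y1=box
    im=cv2.cvtColor(p['frame'][y0:y1,x0:x1],cv2.COLOR_RGB2BGR)
    cv2.imwrite('pics/'+name+'.png',cv2.resize(im,None,fx=s,fy=s,interpolation=cv2.INTER_CUBIC))
E
python3 - <<'E'
from h import *
p=cams.snapshot('top')
crop(p,(240,140,370,260),'topc',5)
for n,z in [('rig',.03),('selector_grip',.05),('pass_tray',.03),('reject_pan',.058),('valve_0',.06)]:
    for r in cams.outline_of(p,n):
        m=r['region'].astype(np.uint8)
        ys,xs=np.nonzero(m)
        rr=cv2.minAreaRect(np.c_[xs,ys].astype(np.float32))
        print(n,round(r['conf'],2),np.round(r['centre']),m.sum(),np.round(ray(p,r['centre'],z),3), 'box',np.round(ray(p,cv2.boxPoints(rr),z)[:,:2],3).tolist())
E
```

```text
rig 0.77 [302. 209.] 6087 [[0.536 0.01  0.03 ]] box [[0.412, 0.17], [0.717, 0.153], [0.693, -0.182], [0.39, -0.155]]
rig 0.5 [133. 205.] 227 [[0.543 0.546 0.03 ]] box [[0.522, 0.6], [0.571, 0.513], [0.543, 0.496], [0.493, 0.583]]
selector_grip 0.6 [320. 186.] 334 [[ 0.607 -0.048  0.05 ]] box [[0.626, 0.008], [0.652, -0.058], [0.569, -0.088], [0.543, -0.023]]
selector_grip 0.57 [302. 235.] 414 [[0.454 0.007 0.05 ]] box [[0.428, 0.04], [0.498, 0.033], [0.491, -0.032], [0.422, -0.025]]
pass_tray 0.79 [197. 227.] 3095 [[0.475 0.338 0.03 ]] box [[0.578, 0.427], [0.59, 0.271], [0.383, 0.251], [0.371, 0.403]]
pass_tray 0.66 [267. 180.] 389 [[0.631 0.121 0.03 ]] box [[0.627, 0.193], [0.687, 0.136], [0.621, 0.069], [0.561, 0.126]]
reject_pan 0.88 [411. 221.] 3664 [[ 0.499 -0.328  0.058]] box [[0.385, -0.237], [0.609, -0.258], [0.598, -0.426], [0.375, -0.401]]
valve_0 0.97 [436. 155.] 422 [[ 0.71  -0.411  0.06 ]] box [[0.736, -0.359], [0.762, -0.431], [0.684, -0.454], [0.657, -0.384]]
valve_0 0.86 [348. 188.] 353 [[ 0.6   -0.132  0.06 ]] box [[0.612, -0.077], [0.642, -0.141], [0.562, -0.175], [0.533, -0.111]]
valve_0 0.84 [265. 182.] 382 [[0.615 0.124 0.06 ]] box [[0.621, 0.19], [0.679, 0.135], [0.613, 0.067], [0.555, 0.123]]
valve_0 0.8 [294. 182.] 387 [[0.619 0.035 0.06 ]] box [[0.633, 0.096], [0.658, 0.025], [0.568, -0.005], [0.543, 0.065]]
valve_0 0.7 [320. 185.] 359 [[ 0.611 -0.047  0.06 ]] box [[0.623, 0.016], [0.667, -0.042], [0.586, -0.099], [0.543, -0.041]]
```

View pics/topc.png

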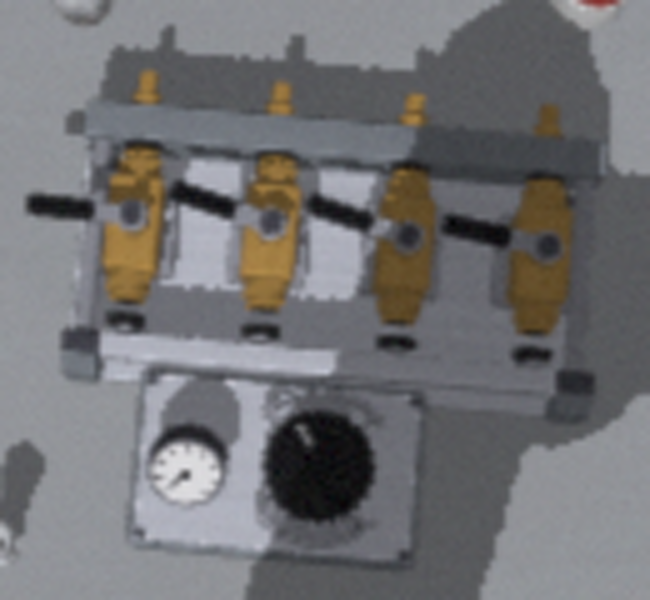

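```bash
python3 -m crank '[{"tz":-4,"twist":8.6},{"tz":-3,"twist":8.6},{"tx":2.8,"ty":-4.5},{"tx":2.8,"ty":-4.5},{"tx":2.8,"ty":-4.5},{"tx":2.8,"ty":-4.5},{"tx":2.8,"ty":-4.5},{"tx":2.8,"ty":-4.5},{"tx":2.8,"ty":-4.5},{"tx":2.8,"ty":-4.5},{"tx":2.8,"ty":-4.5},{"tx":2.8,"ty":-4.5}]'
```

```text
invalid input at $[0]: expected keys tx, ty, tz, twist, grip
```

```bash
python3 -m crank '[{"tx":0,"ty":0,"tz":-4,"twist":8.6,"grip":1},{"tx":0,"ty":0,"tz":-3,"twist":8.6,"grip":1},{"tx":2.8,"ty":-4.5,"tz":0,"twist":0,"grip":1},{"tx":2.8,"ty":-4.5,"tz":0,"twist":0,"grip":1},{"tx":2.8,"ty":-4.5,"tz":0,"twist":0,"grip":1},{"tx":2.8,"ty":-4.5,"tz":0,"twist":0,"grip":1},{"tx":2.8,"ty":-4.5,"tz":0,"twist":0,"grip":1},{"tx":2.8,"ty":-4.5,"tz":0,"twist":0,"grip":1},{"tx":2.8,"ty":-4.5,"tz":0,"twist":0,"grip":1},{"tx":2.8,"ty":-4.5,"tz":0,"twist":0,"grip":1},{"tx":2.8,"ty":-4.5,"tz":0,"twist":0,"grip":1},{"tx":2.8,"ty":-4.5,"tz":0,"twist":0,"grip":1}]'; python3 - <<'E'
from h import *
print(np.round(get_obs()['tool_pos'],3),np.round(get_obs()['ee_rot'],3),np.round(get_obs()['joint_positions'],2))
p=wrist();save(p,'w1')
E
```

```text
time: 1.95
tool_pos: [0.4434, -0.0735, 0.2868]
ee_rot: [3.141, -0.001, 0.001]
wrist_force: [0.5, -1.2, -0.6]
width: 0.0941
[ 0.443 -0.074  0.287] [ 3.141e+00 -1.000e-03  1.000e-03] [-0.29 -0.14  1.46 -0.    1.83  1.28]
```

View pics/w1.png

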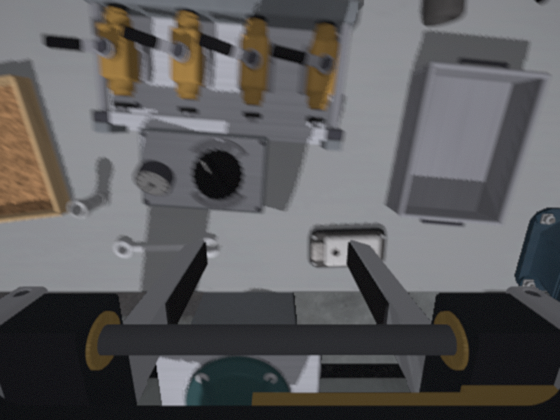

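```bash
python3 - <<'E'
from h import *
p=wrist()
crop(p,(130,120,280,220),'w1k',5)
crop(p,(30,0,370,150),'w1v',2.3)
E
```

```text
(no output)
```

View pics/w1k.png

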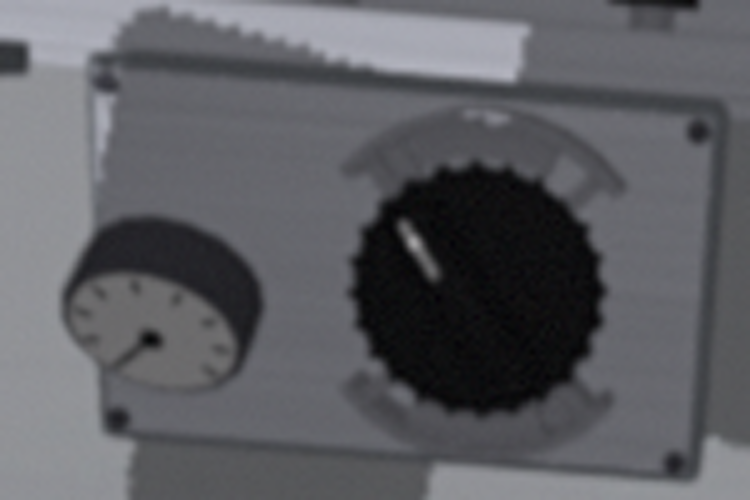

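View pics/w1v.png

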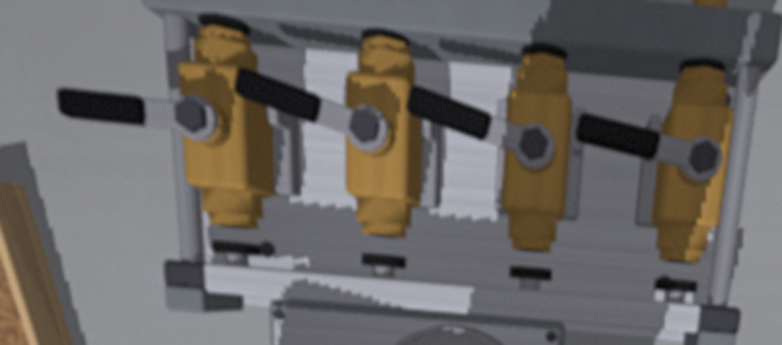

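```bash
cat >> h.py <<'E'
def tri(obs):
    A=np.zeros((3,3));b=np.zeros(3)
    L=[]
    for p,uv in obs:
        a=ray(p,uv,0)[0]; c=ray(p,uv,.5)[0]; d=(c-a)/np.linalg.norm(c-a)
        P=np.eye(3)-np.outer(d,d);A+=P;b+=P@a;L.append((a,d))
    X=np.linalg.solve(A,b)
    return X,[np.linalg.norm(np.cross(X-a,d)) for a,d in L]
E
python3 - <<'E'
from h import *
o=get_obs();print(o['time'],np.round(o['tool_pos'],4),np.round(o['qvel'],3))
p=wrist();t=cams.snapshot('top')
save(p,'w2');crop(p,(130,120,280,220),'w2k',5)
for n in ['selector_grip','valve_0']:
    for q,c in((p,'w'),(t,'t')):
        for r in cams.outline_of(q,n): print(c,n,round(r['conf'],2),np.round(r['centre'],1),r['region'].sum())
for x,y in ((131,212),(272,221),(408,236),(548,246)):
    print(ray(t,(240+x/5,140+y/5),.09).round(4))
E
```

```text
2.05 [ 0.4442 -0.0712  0.2862] [-0.081 -0.019  0.016 -0.064  0.019 -0.057]
w selector_grip 0.67 [223.3 173.8] 2009
t selector_grip 0.49 [301.5 237. ] 251
w valve_0 0.74 [324.8  64. ] 2813
w valve_0 0.65 [256.9  52.6] 2741
w valve_0 0.61 [118.4  49.3] 3560
w valve_0 0.58 [545.6   3.5] 88
w valve_0 0.56 [191.   51.4] 3024
t valve_0 0.85 [437.6 153.9] 363
t valve_0 0.69 [292.2 182.3] 373
t valve_0 0.68 [321.6 183.9] 400
t valve_0 0.44 [347.7 182.4] 116
[[0.6094 0.1201 0.09  ]]
[[0.6048 0.0337 0.09  ]]
[[ 0.5966 -0.0493  0.09  ]]
[[ 0.5915 -0.1344  0.09  ]]
```

View pics/w2k.png

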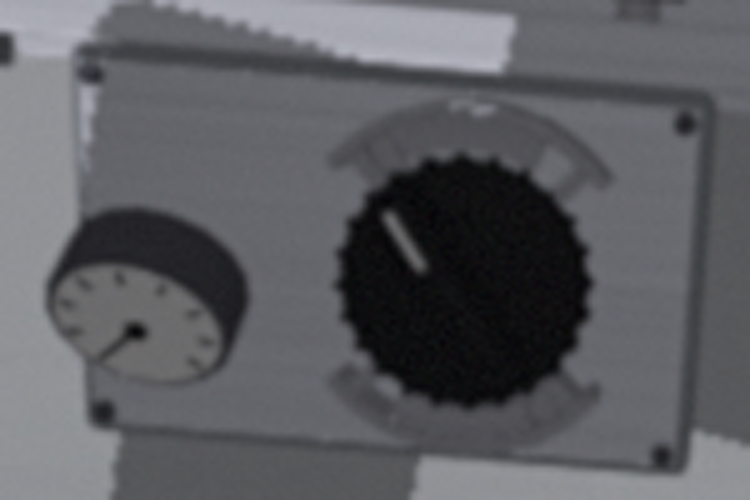

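View pics/w2.png

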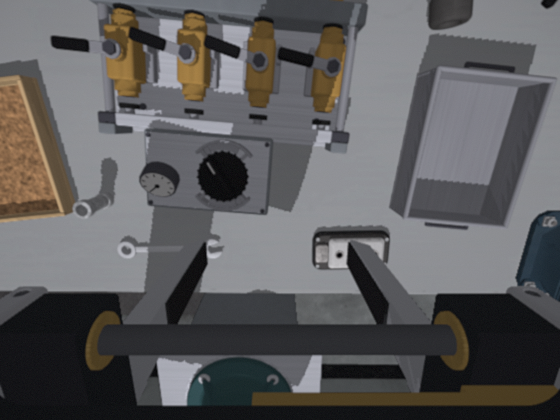

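```bash
python3 - <<'E'
from h import *
p=wrist();t=cams.snapshot('top')
o=get_obs();print(o['time'],np.round(o['tool_pos'],4),np.round(o['qvel'],3))
crop(p,(130,120,280,220),'w3k',5)
crop(t,(285,215,325,255),'t3k',15)
g=cv2.cvtColor(p['frame'],cv2.COLOR_RGB2GRAY)
m=(g<45).astype(np.uint8)
n,l,s,c=cv2.connectedComponentsWithStats(m[120:220,180:260])
for i in range(1,n):
    if s[i,4]>300: print(s[i],c[i]+[180,120])
g=cv2.cvtColor(t['frame'],cv2.COLOR_RGB2GRAY)
m=(g<45).astype(np.uint8)
n,l,s,c2=cv2.connectedComponentsWithStats(m[215:255,285:325])
for i in range(1,n):
    if s[i,4]>100: print(s[i],c2[i]+[285,215])
for z in (.03,.04,.05,.06,.07):print(z,ray(t,(303.6,233),z).round(4),ray(p,(223,176),z).round(4))
E
```

```text
2.45 [ 0.4423 -0.0762  0.2866] [ 0.003  0.002 -0.     0.001  0.001 -0.   ]
[  13   30   51   51 1882] [217.99628055 175.11742827]
[  8   0  32  29 588] [309.3792517  229.29931973]
0.03 [[0.4613 0.0023 0.03  ]] [[0.4536 0.003  0.03  ]]
0.04 [[0.4604 0.0026 0.04  ]] [[0.4553 0.0011 0.04  ]]
0.05 [[0.4594 0.003  0.05  ]] [[ 0.4569 -0.0007  0.05  ]]
0.06 [[0.4585 0.0034 0.06  ]] [[ 0.4585 -0.0026  0.06  ]]
0.07 [[0.4576 0.0037 0.07  ]] [[ 0.4602 -0.0045  0.07  ]]
```

View pics/t3k.png

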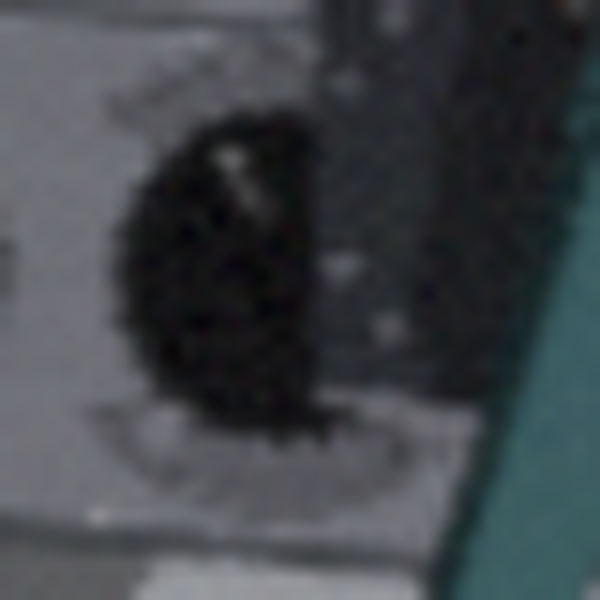

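```bash
python3 -m crank '[{"tx":0.8,"ty":-4,"tz":3,"twist":0,"grip":1},{"tx":0.8,"ty":-4,"tz":4,"twist":0,"grip":1},{"tx":0,"ty":0,"tz":2,"twist":-10.1,"grip":1},{"tx":0,"ty":0,"tz":0,"twist":-10.1,"grip":1},{"tx":0,"ty":0,"tz":0,"twist":-10.1,"grip":1},{"tx":0,"ty":0,"tz":0,"twist":0,"grip":1},{"tx":0,"ty":0,"tz":0,"twist":0,"grip":1},{"tx":0,"ty":0,"tz":0,"twist":0,"grip":1}]';  python3 - <<'E'
from h import *
p=wrist()
o=get_obs();print(o['time'],np.round(o['tool_pos'],4),np.round(o['ee_rot'],3),np.round(o['qvel'],3))
save(p,'w4')
print(proj(p,[.458,.0035,.06]),proj(p,[.458,.0035,.03]))
E
```

```text
time: 3.45
tool_pos: [0.4586, 0.0046, 0.1966]
ee_rot: [3.141, -0.0, 0.528]
wrist_force: [0.5, -0.4, -0.1]
width: 0.0941
3.5 [0.4586 0.0047 0.1966] [ 3.141 -0.     0.528] [ 0.002  0.001 -0.002 -0.002  0.001 -0.005]
[[277.71344485 205.57902111]] [[277.62174657 198.95305305]]
```

View pics/w4.png

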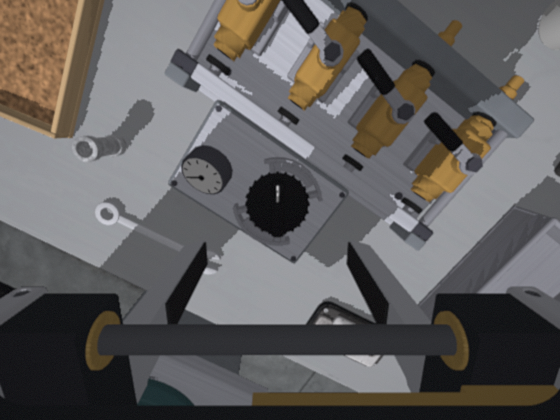

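```bash
python3 - <<'E'
from h import *
p=wrist()
crop(p,(230,150,330,250),'w4k',6)
g=cv2.cvtColor(p['frame'],cv2.COLOR_RGB2GRAY)
m=(g<40).astype(np.uint8)
n,l,s,c=cv2.connectedComponentsWithStats(m)
for i in range(1,n):
    if s[i,4]>1500: print(s[i],c[i], 2*np.sqrt(s[i,4]/np.pi))
t=cams.snapshot('top');s_=cams.snapshot('scene');crop(t,(270,200,340,270),'t4',8);crop(s_,(220,180,350,270),'s4',6)
for z in (.03,.05,.07,.09):print(z,proj(s_,[.459,.004,z]))
E
```

```text
[ 246  172   63   65 2916] [277.05589849 203.6090535 ] 60.93247502315768
[ 307  243   82   84 1558] [362.11168164 292.88125802] 44.538828124428505
[    0   294   560   126 20026] [151.9658444  378.66653351] 159.68060346474886
[ 420  294  140   98 9460] [495.58604651 344.26649049] 109.74901408757457
0.03 [[311.14263665 225.83700593]]
0.05 [[311.27589086 220.70889651]]
0.07 [[311.41049619 215.52879072]]
0.09 [[311.54647331 210.29589372]]
```

View pics/w4k.png

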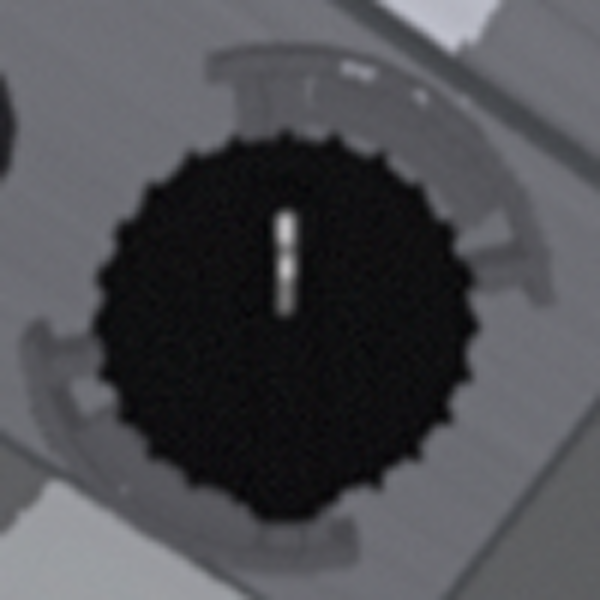

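View pics/s4.png

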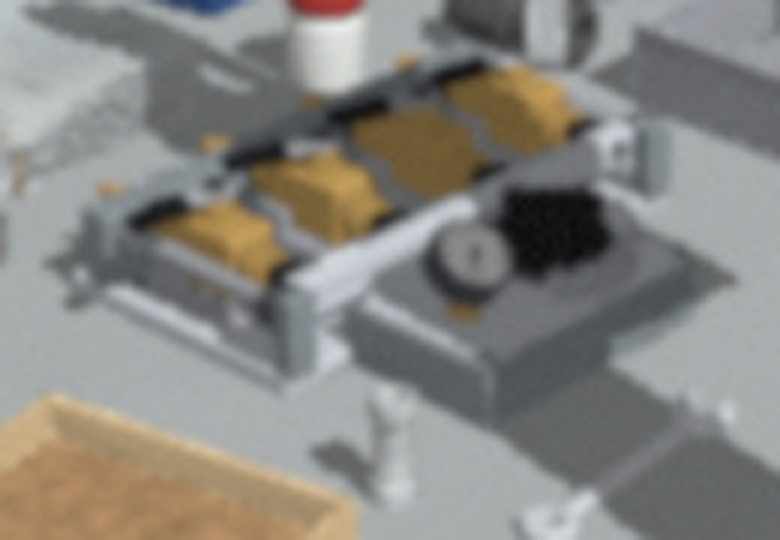

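```bash
python3 -m crank '[{"tx":0.1,"ty":0,"tz":4,"twist":0,"grip":1},{"tx":0,"ty":0,"tz":4,"twist":0,"grip":1},{"tx":0,"ty":0,"tz":2.5,"twist":0,"grip":1},{"tx":0,"ty":0,"tz":0,"twist":0,"grip":1},{"tx":0,"ty":0,"tz":0,"twist":0,"grip":1}]';  python3 - <<'E'
from h import *
p=wrist()
o=get_obs();print(o['time'],np.round(o['tool_pos'],4),np.round(o['wrist_force'],3))
save(p,'w5')
E
```

```text
time: 4.28
tool_pos: [0.4603, 0.0053, 0.0927]
ee_rot: [3.14, -0.002, 0.529]
wrist_force: [0.4, 0.0, -0.4]
width: 0.0947
4.325 [0.4607 0.0052 0.0932] [ 0.451 -0.474  0.548]
```

View pics/w5.png

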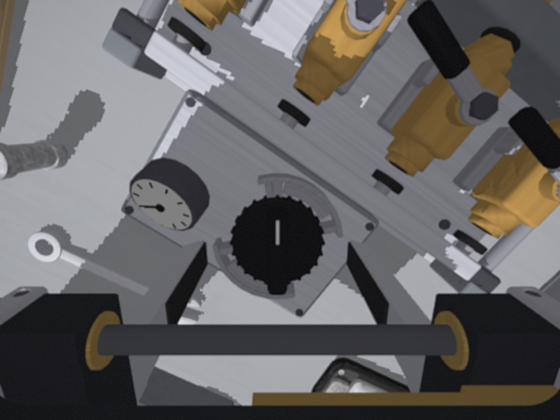

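```bash
python3 -m crank '[{"tx":0,"ty":0,"tz":1.3,"twist":0,"grip":1},{"tx":0,"ty":0,"tz":0,"twist":0,"grip":0.5},{"tx":0,"ty":0,"tz":0,"twist":0,"grip":0},{"tx":0,"ty":0,"tz":0,"twist":0,"grip":0},{"tx":0,"ty":0,"tz":0,"twist":0,"grip":0},{"tx":0,"ty":0,"tz":0,"twist":0,"grip":0},{"tx":0,"ty":0,"tz":0,"twist":0,"grip":0},{"tx":0,"ty":0,"tz":0,"twist":0,"grip":0}]'
```

```text
time: 5.32
tool_pos: [0.4595, 0.0053, 0.0785]
ee_rot: [3.142, 0.0, 0.529]
wrist_force: [0.4, 0.5, 0.2]
width: 0.0277
```

```bash
python3 -m crank '[{"tx":0,"ty":0,"tz":0,"twist":0,"grip":0},{"tx":0,"ty":0,"tz":0,"twist":0,"grip":0},{"tx":0,"ty":0,"tz":0,"twist":0,"grip":0},{"tx":0,"ty":0,"tz":0.4,"twist":0,"grip":0},{"tx":0,"ty":0,"tz":0.3,"twist":0,"grip":0}]'
```

```text
time: 5.95
tool_pos: [0.4599, 0.0049, 0.0726]
ee_rot: [3.14, -0.0, 0.529]
wrist_force: [-1.4, -1.9, 7.3]
width: 0.0136
```

```bash
python3 -m crank '[{"tx":0,"ty":0,"tz":0.3,"twist":0,"grip":0},{"tx":0,"ty":0,"tz":0,"twist":0,"grip":0}]'
```

```text
time: 6.2
tool_pos: [0.4599, 0.0049, 0.0704]
ee_rot: [3.14, -0.0, 0.529]
wrist_force: [-2.2, -1.8, 10.0]
width: 0.0139
```

```bash
python3 -m crank '[{"tx":0,"ty":0,"tz":0.2,"twist":0,"grip":0},{"tx":0,"ty":0,"tz":0,"twist":9,"grip":0},{"tx":0,"ty":0,"tz":0,"twist":9,"grip":0},{"tx":0,"ty":0,"tz":0,"twist":9,"grip":0}]'
```

```text
time: 6.7
tool_pos: [0.4601, 0.0047, 0.0703]
ee_rot: [3.14, -0.002, 0.054]
wrist_force: [-6.6, -1.4, 18.2]
width: 0.0136
```

```bash
python3 -m crank '[{"tx":0,"ty":0,"tz":0,"twist":9,"grip":0},{"tx":0,"ty":0,"tz":0,"twist":9,"grip":0},{"tx":0,"ty":0,"tz":0,"twist":9,"grip":0},{"tx":0,"ty":0,"tz":0,"twist":9,"grip":0},{"tx":0,"ty":0,"tz":0,"twist":6,"grip":0},{"tx":0,"ty":0,"tz":0,"twist":4,"grip":0},{"tx":0,"ty":0,"tz":0,"twist":0,"grip":0}]'; python3 -c "
from h import *;print(get_obs()['wrist_torque'],get_obs()['joint_positions'])"
```

```text
time: 7.58
tool_pos: [0.4601, 0.0043, 0.0703]
ee_rot: [3.141, -0.003, -0.743]
wrist_force: [-6.2, -3.0, 17.6]
width: 0.0144
[-0.53872484  1.36501506  0.70055863] [-0.11196194 -0.03696203  1.79377684 -0.00289538  1.38261007  2.20216735]
```

```bash
python3 -m crank '[{"tx":0,"ty":0,"tz":-0.6,"twist":0,"grip":0},{"tx":0,"ty":0,"tz":-0.5,"twist":0,"grip":0},{"tx":0,"ty":0,"tz":0,"twist":0,"grip":0},{"tx":0,"ty":0,"tz":0,"twist":0,"grip":0.45},{"tx":0,"ty":0,"tz":0,"twist":0,"grip":0.45},{"tx":0,"ty":0,"tz":0,"twist":0,"grip":0.45},{"tx":0,"ty":0,"tz":-4,"twist":0,"grip":0.45},{"tx":0,"ty":0,"tz":-5,"twist":0,"grip":0.45},{"tx":0,"ty":0,"tz":-2,"twist":0,"grip":0.45},{"tx":0,"ty":0,"tz":0,"twist":0,"grip":0.45}]'; python3 - <<'E'
from h import *
p=wrist();save(p,'w6')
E
```

```text
time: 8.82
tool_pos: [0.4606, 0.0055, 0.1891]
ee_rot: [-3.139, -0.003, -0.745]
wrist_force: [0.9, -0.0, 0.9]
width: 0.0422
```

View pics/w6.png

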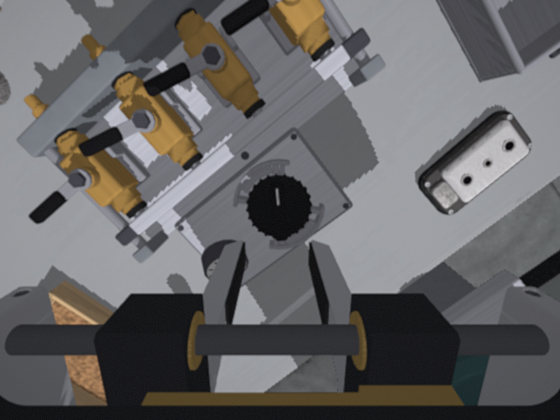

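```bash
python3 - <<'E'
from h import *
o=get_obs();p=wrist()
crop(p,(225,150,335,260),'w6k',6)
g=cv2.cvtColor(p['frame'],cv2.COLOR_RGB2GRAY)
m=(g<40).astype(np.uint8)
n,l,s,c=cv2.connectedComponentsWithStats(m)
for i in range(1,n):
    if s[i,4]>1500: print(s[i],c[i])
print(o['tool_pos'])
for z in (.058,.066):
  a=proj(p,[[.4595,.0045,z]]); e=proj(p,np.array([.4595,.0045,z])+.034*np.array([[np.sin(-.745),-np.cos(-.745),0]])); print(z,a,2*(e-a))
pts=np.array([(80,180),(144,120),(213,56)])
print(ray(p,pts,.092).round(4))
E
```

```text
[ 246  174   65   66 3078] [277.91065627 205.80409357]
[    0   294   560   126 17804] [213.50634689 378.04774208]
[ 344  294  120   98 8420] [403.31330166 342.48171021]
[0.45960507 0.00558284 0.1873388 ]
0.058 [[277.72530975 205.33899636]] [[ 6.41279523e+01 -2.61072711e-02]]
0.066 [[277.75212585 207.35746578]] [[ 6.57697401e+01 -2.66597999e-02]]
[[ 0.6069  0.1152  0.092 ]
 [ 0.6011  0.0316  0.092 ]
 [ 0.5952 -0.0484  0.092 ]]
```

View pics/w6k.png

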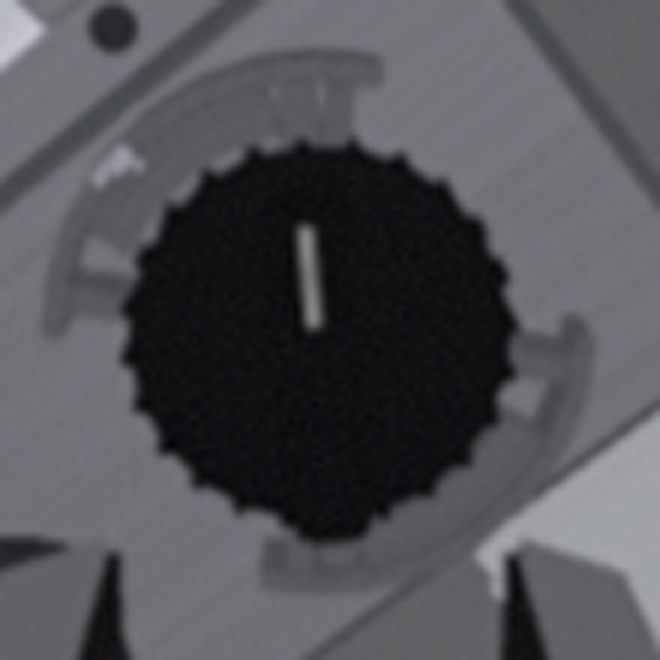

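```bash
python3 -m crank '[{"tx":3.2,"ty":-4.6,"tz":-2.5,"twist":0,"grip":0},{"tx":3.2,"ty":-4.6,"tz":-2.5,"twist":0,"grip":0},{"tx":0,"ty":0,"tz":-1.5,"twist":-10.6,"grip":0},{"tx":0,"ty":0,"tz":0,"twist":-10.6,"grip":0},{"tx":0,"ty":0,"tz":0,"twist":-10.6,"grip":0},{"tx":0,"ty":0,"tz":0,"twist":-10.6,"grip":0},{"tx":0,"ty":0,"tz":0,"twist":-10.6,"grip":0},{"tx":0,"ty":0,"tz":0,"twist":-10.6,"grip":0},{"tx":0,"ty":0,"tz":0,"twist":-10.6,"grip":0},{"tx":0,"ty":0,"tz":0,"twist":-10.6,"grip":0},{"tx":0,"ty":0,"tz":0,"twist":-10.6,"grip":0},{"tx":0,"ty":0,"tz":0,"twist":-10.6,"grip":0}]';python3 -m crank '[{"tx":0,"ty":0,"tz":0,"twist":-10.6,"grip":0},{"tx":0,"ty":0,"tz":0,"twist":-10.6,"grip":0},{"tx":0,"ty":0,"tz":0,"twist":-1.4,"grip":0},{"tx":0,"ty":0,"tz":0,"twist":0,"grip":0},{"tx":0,"ty":0,"tz":0,"twist":0,"grip":0},{"tx":0,"ty":0,"tz":0,"twist":0,"grip":0}]'; python3 - <<'E'
from h import *
p=wrist();save(p,'w7');t=cams.snapshot('top')
for r in cams.outline_of(p,'valve_0_lever'): print(round(r['conf'],2),np.round(r['centre'],1),r['region'].sum())
E
```

```text
time: 10.42
tool_pos: [0.5681, 0.0298, 0.2496]
ee_rot: [-3.137, 0.002, 1.112]
wrist_force: [-0.4, 0.5, 0.0]
width: 0.0005
time: 11.18
tool_pos: [0.5689, 0.0296, 0.2524]
ee_rot: [-3.141, 0.0, 1.499]
wrist_force: [0.1, -0.5, -0.3]
width: 0.0002
0.72 [308.8 281.4] 253
```

View pics/w7.png

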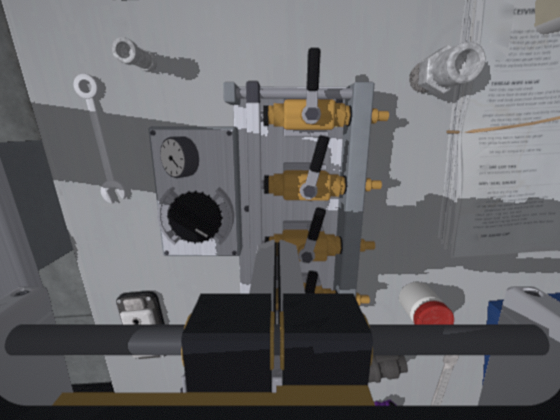

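```bash
python3 - <<'E'
from h import *
p=wrist();crop(p,(240,40,400,300),'w7c',2.3*1)
P=ray(p,[(313,114),(310,183),(306,256)],.092);Q=ray(p,[(314,50),(322,138),(318,212)],.088)
print(P.round(4));print(Q.round(4)); d=Q-P; print(np.hypot(d[:,0],d[:,1]), np.arctan2(d[:,0],d[:,1])+.07)
E
```

```text
[[ 0.6144  0.1213  0.092 ]
 [ 0.6082  0.0465  0.092 ]
 [ 0.5996 -0.0444  0.092 ]]
[[0.6182 0.1838 0.088 ]
 [0.6239 0.0954 0.088 ]
 [0.6167 0.0099 0.088 ]]
[0.06257183 0.05137974 0.05696159] [0.13132829 0.38145457 0.37512171]
```

View pics/w7c.png

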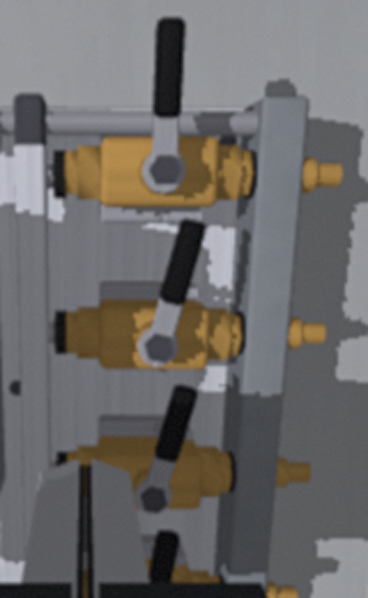

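```bash
python3 -m crank '[{"tx":4.6,"ty":0.5,"tz":2,"twist":0,"grip":0},{"tx":4.6,"ty":0.5,"tz":2,"twist":0,"grip":0},{"tx":4.7,"ty":0.5,"tz":2,"twist":0,"grip":0},{"tx":0,"ty":0,"tz":5,"twist":0,"grip":0},{"tx":0,"ty":0,"tz":3,"twist":0,"grip":0},{"tx":0,"ty":0,"tz":2.5,"twist":0,"grip":0},{"tx":0,"ty":0,"tz":0,"twist":0,"grip":0},{"tx":0,"ty":0,"tz":0,"twist":0,"grip":0}]'; python3 - <<'E'
from h import *
p=wrist();save(p,'w8')
E
```

```text
time: 12.38
tool_pos: [0.5945, 0.1673, 0.0888]
ee_rot: [3.14, -0.0, 1.5]
wrist_force: [0.6, -0.5, 0.7]
width: 0.0004
```

View pics/w8.png

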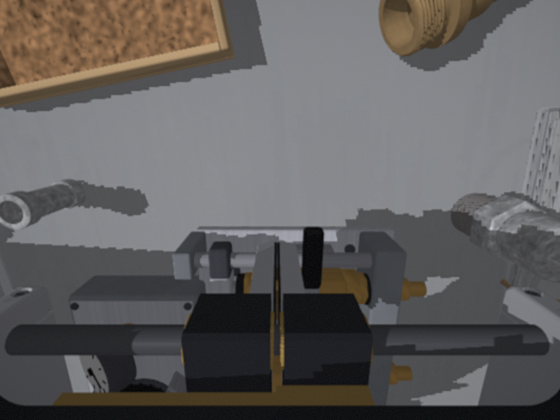

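```bash
python3 -m crank '[{"tx":0,"ty":0,"tz":0.3,"twist":0,"grip":0},{"tx":0.31,"ty":0.81,"tz":0,"twist":10,"grip":0},{"tx":0.31,"ty":0.81,"tz":0,"twist":10,"grip":0},{"tx":0.31,"ty":0.81,"tz":0,"twist":10,"grip":0},{"tx":0,"ty":0,"tz":0,"twist":0,"grip":0}]'; python3 -m crank '[{"tx":0.15,"ty":0.41,"tz":0,"twist":5,"grip":0},{"tx":0,"ty":0,"tz":0,"twist":0,"grip":0}]';python3 -m crank '[{"tx":0.15,"ty":0.41,"tz":0,"twist":5,"grip":0},{"tx":0,"ty":0,"tz":0,"twist":0,"grip":0}]'
```

```text
time: 13.05
tool_pos: [0.6199, 0.1703, 0.0851]
ee_rot: [3.141, -0.001, 0.978]
wrist_force: [-0.6, -0.1, 0.0]
width: 0.0003
time: 13.3
tool_pos: [0.6237, 0.1695, 0.0849]
ee_rot: [3.141, -0.001, 0.892]
wrist_force: [0.4, 0.3, 0.8]
width: 0.0006
time: 13.55
tool_pos: [0.6278, 0.168, 0.0848]
ee_rot: [3.141, -0.001, 0.805]
wrist_force: [0.0, 1.1, 0.3]
width: 0.0004
```

```bash
python3 - <<'E'
from h import *
p=wrist();save(p,'w9')
E
```

```text
(no output)
```

View pics/w9.png

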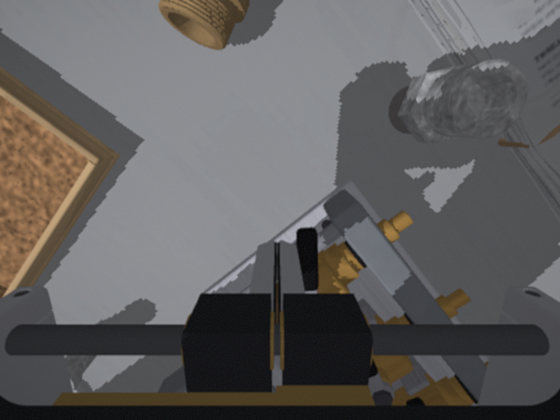

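```bash
python3 -m crank '[{"tx":0.15,"ty":0.41,"tz":0,"twist":5,"grip":0},{"tx":0,"ty":0,"tz":0,"twist":0,"grip":0}]';python3 -m crank '[{"tx":0.15,"ty":0.41,"tz":0,"twist":5,"grip":0},{"tx":0,"ty":0,"tz":0,"twist":0,"grip":0}]'
```

```text
time: 13.85
tool_pos: [0.6317, 0.1661, 0.0846]
ee_rot: [3.141, -0.0, 0.717]
wrist_force: [-0.4, 1.3, -0.2]
width: 0.0006
time: 14.1
tool_pos: [0.6355, 0.1639, 0.0845]
ee_rot: [3.141, -0.0, 0.63]
wrist_force: [0.2, 0.7, 0.2]
width: 0.0004
```

```bash
python3 -m crank '[{"tx":0.15,"ty":0.41,"tz":0,"twist":5,"grip":0},{"tx":0,"ty":0,"tz":0,"twist":0,"grip":0}]';python3 -m crank '[{"tx":0.15,"ty":0.41,"tz":0,"twist":5,"grip":0},{"tx":0,"ty":0,"tz":0,"twist":0,"grip":0}]'
```

```text
time: 14.35
tool_pos: [0.6391, 0.1613, 0.0844]
ee_rot: [3.141, 0.0, 0.543]
wrist_force: [0.3, 1.0, 0.1]
width: 0.0006
time: 14.6
tool_pos: [0.6424, 0.1586, 0.0844]
ee_rot: [3.141, 0.0, 0.456]
wrist_force: [0.0, -0.2, 0.4]
width: 0.0004
```

```bash
python3 -m crank '[{"tx":0.15,"ty":0.41,"tz":0,"twist":5,"grip":0},{"tx":0,"ty":0,"tz":0,"twist":0,"grip":0}]';python3 -m crank '[{"tx":0.15,"ty":0.41,"tz":0,"twist":5,"grip":0},{"tx":0,"ty":0,"tz":0,"twist":0,"grip":0}]'; python3 - <<'E'
from h import *
p=wrist();save(p,'w10')
E
```

```text
time: 14.85
tool_pos: [0.6456, 0.1555, 0.0844]
ee_rot: [3.141, 0.0, 0.369]
wrist_force: [-0.6, 1.1, 0.4]
width: 0.0005
time: 15.1
tool_pos: [0.6484, 0.1522, 0.0844]
ee_rot: [3.141, 0.0, 0.281]
wrist_force: [0.6, 1.1, 0.8]
width: 0.0003
```

View pics/w10.png

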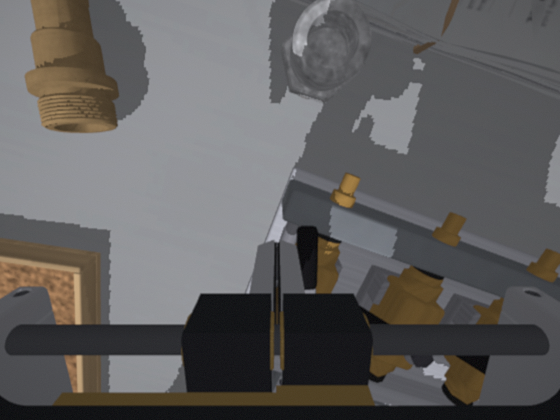

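```bash
python3 -m crank '[{"tx":0.31,"ty":0.81,"tz":0,"twist":10,"grip":0},{"tx":0.15,"ty":0.41,"tz":0,"twist":5,"grip":0},{"tx":0,"ty":0,"tz":0,"twist":0,"grip":0}]';python3 -m crank '[{"tx":0.15,"ty":0.41,"tz":0,"twist":5,"grip":0},{"tx":0,"ty":0,"tz":0,"twist":0,"grip":0}]';python3 -m crank '[{"tx":0.05,"ty":0.3,"tz":0,"twist":0,"grip":0},{"tx":0,"ty":0,"tz":0,"twist":0,"grip":0}]'; python3 - <<'E'
from h import *
p=wrist();save(p,'w11')
E
```

```text
time: 15.52
tool_pos: [0.6554, 0.1411, 0.0844]
ee_rot: [3.141, 0.0, 0.019]
wrist_force: [-0.9, 0.7, 0.0]
width: 0.0006
time: 15.78
tool_pos: [0.6569, 0.1374, 0.0844]
ee_rot: [3.141, 0.0, -0.068]
wrist_force: [-0.2, 0.4, -0.0]
width: 0.0003
time: 16.02
tool_pos: [0.657, 0.136, 0.0847]
ee_rot: [-3.139, 0.001, -0.068]
wrist_force: [-2.1, 4.4, 1.8]
width: 0.0005
```

View pics/w11.png

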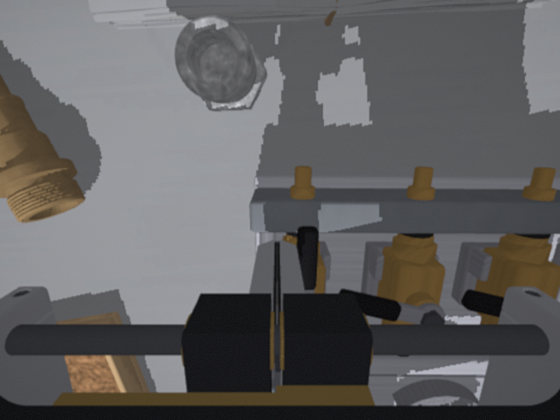

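```bash
python3 -m crank '[{"tx":0,"ty":0.2,"tz":0,"twist":0,"grip":0},{"tx":0,"ty":0,"tz":0,"twist":0,"grip":0}]'; python3 - <<'E'
from h import *
p=wrist();X=ray(p,[(308,230),(312,288)],.09);print(X); d=X[0]-X[1];print(np.arctan2(d[1],d[0])+.07)
E
```

```text
time: 16.32
tool_pos: [0.6569, 0.1346, 0.0851]
ee_rot: [-3.138, 0.0, -0.068]
wrist_force: [-2.4, 5.6, 1.5]
width: 0.0003
[[0.67756208 0.11492817 0.09      ]
 [0.63840128 0.11391988 0.09      ]]
0.09574171072235634
```

```bash
python3 -m crank '[{"tx":0,"ty":-1.5,"tz":0,"twist":0,"grip":0},{"tx":0,"ty":0,"tz":-5,"twist":0,"grip":0},{"tx":-3.3,"ty":3.5,"tz":-1,"twist":0,"grip":0},{"tx":-3.2,"ty":3.6,"tz":0,"twist":0,"grip":0},{"tx":0,"ty":0,"tz":0,"twist":-10,"grip":0},{"tx":0,"ty":0,"tz":0,"twist":-10,"grip":0},{"tx":0,"ty":0,"tz":0,"twist":-10,"grip":0},{"tx":0,"ty":0,"tz":0,"twist":-10,"grip":0},{"tx":0,"ty":0,"tz":0,"twist":-10,"grip":0},{"tx":0,"ty":0,"tz":0,"twist":-10,"grip":0},{"tx":0,"ty":0,"tz":0,"twist":-10,"grip":0},{"tx":0,"ty":0,"tz":0,"twist":-10,"grip":0}]'; python3 -m crank '[{"tx":0,"ty":0,"tz":0,"twist":-10,"grip":0},{"tx":0,"ty":0,"tz":0,"twist":0,"grip":0},{"tx":0,"ty":0,"tz":0,"twist":0,"grip":0},{"tx":0,"ty":0,"tz":0,"twist":0,"grip":0}]';python3 - <<'E'
from h import *
p=wrist();save(p,'w12')
E
```

```text
time: 17.88
tool_pos: [0.5888, 0.0809, 0.1444]
ee_rot: [3.141, 0.002, 1.332]
wrist_force: [0.6, 0.4, -0.2]
width: 0.0007
time: 18.38
tool_pos: [0.5886, 0.0811, 0.1444]
ee_rot: [3.142, 0.0, 1.499]
wrist_force: [0.2, 0.1, 0.8]
width: 0.0003
```

View pics/w12.png

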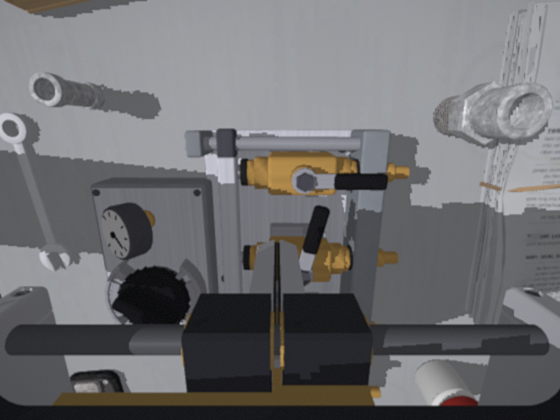

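```bash
python3 -m crank '[{"tx":0.2,"ty":0,"tz":3,"twist":0,"grip":0},{"tx":0,"ty":0,"tz":2.9,"twist":0,"grip":0},{"tx":0,"ty":0,"tz":0,"twist":0,"grip":0},{"tx":0.31,"ty":0.81,"tz":0,"twist":10,"grip":0},{"tx":0.31,"ty":0.81,"tz":0,"twist":10,"grip":0},{"tx":0.31,"ty":0.81,"tz":0,"twist":10,"grip":0},{"tx":0,"ty":0,"tz":0,"twist":0,"grip":0}]'; python3 -m crank '[{"tx":0.15,"ty":0.41,"tz":0,"twist":5,"grip":0},{"tx":0,"ty":0,"tz":0,"twist":0,"grip":0}]'
```

```text
time: 19.3
tool_pos: [0.6154, 0.0863, 0.087]
ee_rot: [3.14, -0.001, 0.978]
wrist_force: [-0.6, -0.2, 0.4]
width: 0.0004
time: 19.55
tool_pos: [0.619, 0.0854, 0.0866]
ee_rot: [3.14, -0.001, 0.892]
wrist_force: [-0.3, 0.5, 0.7]
width: 0.0006
```

```bash
python3 -m crank '[{"tx":0.15,"ty":0.41,"tz":0,"twist":5,"grip":0},{"tx":0,"ty":0,"tz":0,"twist":0,"grip":0}]';python3 -m crank '[{"tx":0.15,"ty":0.41,"tz":0,"twist":5,"grip":0},{"tx":0,"ty":0,"tz":0,"twist":0,"grip":0}]'
```

```text
time: 19.8
tool_pos: [0.6227, 0.0841, 0.0862]
ee_rot: [3.141, -0.001, 0.805]
wrist_force: [-0.7, 0.5, 0.5]
width: 0.0006
time: 20.05
tool_pos: [0.624, 0.0848, 0.0859]
ee_rot: [-3.134, 0.001, 0.719]
wrist_force: [-6.9, 5.9, 5.1]
width: 0.0005
```

```bash
python3 -m crank '[{"tx":0,"ty":0.3,"tz":0,"twist":0,"grip":0},{"tx":0,"ty":0,"tz":0,"twist":0,"grip":0}]'; python3 - <<'E'
from h import *
p=wrist();save(p,'w13')
E
```

```text
time: 20.3
tool_pos: [0.6244, 0.0844, 0.0859]
ee_rot: [-3.13, 0.001, 0.72]
wrist_force: [-10.0, 9.5, 6.6]
width: 0.0003
```

View pics/w13.png

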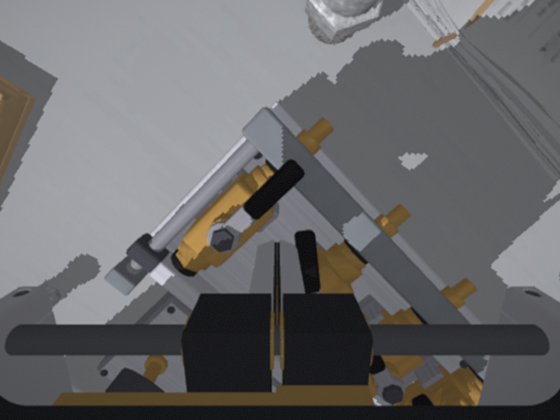

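```bash
python3 -m crank '[{"tx":0,"ty":-1.8,"tz":0,"twist":0,"grip":0},{"tx":0,"ty":0,"tz":-5,"twist":0,"grip":0},{"tx":-4.4,"ty":2.6,"tz":-1,"twist":0,"grip":0},{"tx":-4.4,"ty":2.6,"tz":0,"twist":0,"grip":0},{"tx":0,"ty":0,"tz":0,"twist":-9,"grip":0},{"tx":0,"ty":0,"tz":0,"twist":-9,"grip":0},{"tx":0,"ty":0,"tz":0,"twist":-9,"grip":0},{"tx":0,"ty":0,"tz":0,"twist":-9,"grip":0},{"tx":0,"ty":0,"tz":0,"twist":-9,"grip":0},{"tx":0,"ty":0,"tz":0,"twist":0,"grip":0},{"tx":0,"ty":0,"tz":0,"twist":0,"grip":0},{"tx":0,"ty":0,"tz":0,"twist":0,"grip":0}]'; python3 - <<'E'
from h import *
p=wrist();save(p,'w14')
E
```

```text
time: 21.85
tool_pos: [0.5843, -0.0036, 0.1455]
ee_rot: [3.141, 0.0, 1.499]
wrist_force: [-0.4, -0.2, 0.3]
width: 0.0007
```

View pics/w14.png

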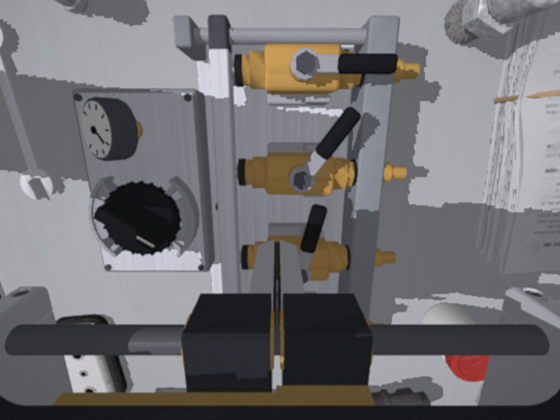

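```bash
python3 -m crank '[{"tx":0.2,"ty":-0.2,"tz":3,"twist":0,"grip":0},{"tx":0,"ty":0,"tz":3,"twist":0,"grip":0},{"tx":0,"ty":0,"tz":0,"twist":0,"grip":0},{"tx":0.31,"ty":0.81,"tz":0,"twist":10,"grip":0},{"tx":0.31,"ty":0.81,"tz":0,"twist":10,"grip":0},{"tx":0.31,"ty":0.81,"tz":0,"twist":10,"grip":0},{"tx":0,"ty":0,"tz":0,"twist":0,"grip":0}]'; python3 -m crank '[{"tx":0.15,"ty":0.41,"tz":0,"twist":5,"grip":0},{"tx":0,"ty":0,"tz":0,"twist":0,"grip":0}]'
```

```text
time: 22.78
tool_pos: [0.6092, 0.0015, 0.087]
ee_rot: [3.139, -0.001, 0.978]
wrist_force: [0.2, 0.1, -0.1]
width: 0.0005
time: 23.02
tool_pos: [0.6128, 0.0006, 0.0866]
ee_rot: [3.14, -0.001, 0.892]
wrist_force: [-0.6, -0.1, -0.4]
width: 0.0003
```

```bash
python3 -m crank '[{"tx":0.15,"ty":0.41,"tz":0,"twist":5,"grip":0},{"tx":0,"ty":0,"tz":0,"twist":0,"grip":0}]';python3 -m crank '[{"tx":0.15,"ty":0.41,"tz":0,"twist":5,"grip":0},{"tx":0,"ty":0,"tz":0,"twist":0,"grip":0}]'
```

```text
time: 23.28
tool_pos: [0.6167, -0.0008, 0.0861]
ee_rot: [3.141, -0.001, 0.805]
wrist_force: [-0.1, 0.7, -0.5]
width: 0.0007
time: 23.52
tool_pos: [0.6206, -0.0026, 0.0858]
ee_rot: [3.141, -0.0, 0.718]
wrist_force: [0.4, 0.7, 0.5]
width: 0.0007
```

```bash
python3 -m crank '[{"tx":0.15,"ty":0.41,"tz":0,"twist":5,"grip":0},{"tx":0,"ty":0,"tz":0,"twist":0,"grip":0}]'
```

```text
time: 23.78
tool_pos: [0.6243, -0.0047, 0.0856]
ee_rot: [3.141, -0.0, 0.631]
wrist_force: [0.3, 0.4, -0.4]
width: 0.0006
```

```bash
python3 -m crank '[{"tx":0.15,"ty":0.41,"tz":0,"twist":5,"grip":0},{"tx":0,"ty":0,"tz":0,"twist":0,"grip":0}]';python3 -m crank '[{"tx":0.15,"ty":0.41,"tz":0,"twist":5,"grip":0},{"tx":0,"ty":0,"tz":0,"twist":0,"grip":0}]'
```

```text
time: 24.02
tool_pos: [0.6279, -0.0072, 0.0854]
ee_rot: [3.141, 0.0, 0.543]
wrist_force: [-0.0, 0.9, -0.0]
width: 0.0005
time: 24.28
tool_pos: [0.6312, -0.0099, 0.0854]
ee_rot: [3.141, 0.0, 0.456]
wrist_force: [0.7, 1.2, -0.2]
width: 0.0001
```

```bash
python3 -m crank '[{"tx":0.15,"ty":0.41,"tz":0,"twist":5,"grip":0},{"tx":0,"ty":0,"tz":0,"twist":0,"grip":0}]';python3 -m crank '[{"tx":0.15,"ty":0.41,"tz":0,"twist":5,"grip":0},{"tx":0,"ty":0,"tz":0,"twist":0,"grip":0}]'
```

```text
time: 24.52
tool_pos: [0.6324, -0.01, 0.0855]
ee_rot: [-3.135, 0.002, 0.37]
wrist_force: [-5.1, 6.8, 3.6]
width: 0.0002
time: 24.78
tool_pos: [0.6339, -0.0105, 0.0858]
ee_rot: [-3.13, 0.004, 0.284]
wrist_force: [-8.5, 12.3, 6.7]
width: 0.0007
```

```bash
python3 -m crank '[{"tx":0,"ty":-1.8,"tz":0,"twist":0,"grip":0},{"tx":0,"ty":0,"tz":-5,"twist":0,"grip":0},{"tx":-3.9,"ty":3.7,"tz":-1,"twist":0,"grip":0},{"tx":-3.8,"ty":3.7,"tz":0,"twist":0,"grip":0},{"tx":0,"ty":0,"tz":0,"twist":-10,"grip":0},{"tx":0,"ty":0,"tz":0,"twist":-10,"grip":0},{"tx":0,"ty":0,"tz":0,"twist":-10,"grip":0},{"tx":0,"ty":0,"tz":0,"twist":-10,"grip":0},{"tx":0,"ty":0,"tz":0,"twist":-10,"grip":0},{"tx":0,"ty":0,"tz":0,"twist":-10,"grip":0},{"tx":0,"ty":0,"tz":0,"twist":-9.7,"grip":0},{"tx":0,"ty":0,"tz":0,"twist":0,"grip":0}]';python3 -m crank '[{"tx":0,"ty":0,"tz":0,"twist":0,"grip":0},{"tx":0,"ty":0,"tz":0,"twist":0,"grip":0}]'; python3 - <<'E'
from h import *
p=wrist();save(p,'w15')
X=ray(p,[(301,178)],.092);print(X)
E
```

```text
time: 26.28
tool_pos: [0.5784, -0.0914, 0.1453]
ee_rot: [3.141, 0.001, 1.494]
wrist_force: [0.1, -0.1, -0.5]
width: 0.0005
time: 26.52
tool_pos: [0.5786, -0.0913, 0.1455]
ee_rot: [3.141, 0.0, 1.494]
wrist_force: [0.3, -0.5, 0.3]
width: 0.0008
[[ 0.60032267 -0.04905981  0.092     ]]
```

View pics/w15.png

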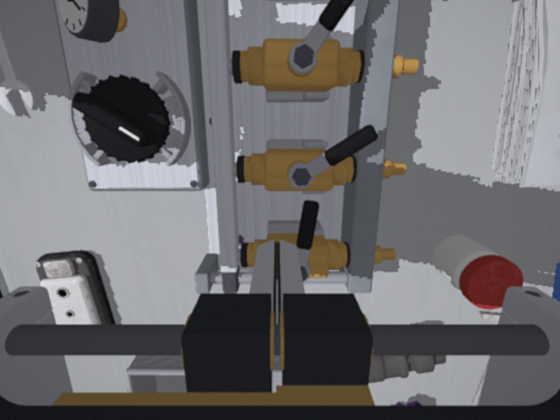

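```bash
python3 -m crank '[{"tx":0.5,"ty":-0.3,"tz":3,"twist":0,"grip":0},{"tx":0,"ty":0,"tz":3,"twist":0,"grip":0},{"tx":0,"ty":0,"tz":0,"twist":0,"grip":0},{"tx":0.31,"ty":0.81,"tz":0,"twist":10,"grip":0},{"tx":0.31,"ty":0.81,"tz":0,"twist":10,"grip":0},{"tx":0.31,"ty":0.81,"tz":0,"twist":10,"grip":0},{"tx":0,"ty":0,"tz":0,"twist":0,"grip":0}]'; python3 -m crank '[{"tx":0.15,"ty":0.41,"tz":0,"twist":5,"grip":0},{"tx":0,"ty":0,"tz":0,"twist":0,"grip":0}]'
```

```text
time: 27.45
tool_pos: [0.6026, -0.0833, 0.0869]
ee_rot: [3.14, -0.001, 0.973]
wrist_force: [0.8, -0.8, -0.3]
width: 0.0
time: 27.7
tool_pos: [0.6063, -0.0841, 0.0866]
ee_rot: [3.14, -0.001, 0.887]
wrist_force: [-0.8, -0.1, 0.7]
width: 0.0004
```

```bash
python3 -m crank '[{"tx":0.15,"ty":0.41,"tz":0,"twist":5,"grip":0},{"tx":0,"ty":0,"tz":0,"twist":0,"grip":0}]';python3 -m crank '[{"tx":0.15,"ty":0.41,"tz":0,"twist":5,"grip":0},{"tx":0,"ty":0,"tz":0,"twist":0,"grip":0}]'
```

```text
time: 27.95
tool_pos: [0.6102, -0.0856, 0.0862]
ee_rot: [3.14, -0.001, 0.8]
wrist_force: [-0.2, -0.3, 0.4]
width: 0.0004
time: 28.2
tool_pos: [0.6141, -0.0874, 0.0859]
ee_rot: [3.141, -0.0, 0.713]
wrist_force: [-0.5, 0.4, 0.1]
width: 0.0004
```

```bash
python3 -m crank '[{"tx":0.15,"ty":0.41,"tz":0,"twist":5,"grip":0},{"tx":0,"ty":0,"tz":0,"twist":0,"grip":0}]';python3 -m crank '[{"tx":0.15,"ty":0.41,"tz":0,"twist":5,"grip":0},{"tx":0,"ty":0,"tz":0,"twist":0,"grip":0}]'
```

```text
time: 28.45
tool_pos: [0.6178, -0.0896, 0.0856]
ee_rot: [3.141, -0.0, 0.625]
wrist_force: [0.6, 1.7, -0.5]
width: 0.0006
time: 28.7
tool_pos: [0.6213, -0.092, 0.0855]
ee_rot: [3.141, 0.0, 0.538]
wrist_force: [0.1, 1.3, -0.4]
width: 0.0004
```

```bash
python3 -m crank '[{"tx":0.15,"ty":0.41,"tz":0,"twist":5,"grip":0},{"tx":0,"ty":0,"tz":0,"twist":0,"grip":0}]';python3 -m crank '[{"tx":0.15,"ty":0.41,"tz":0,"twist":5,"grip":0},{"tx":0,"ty":0,"tz":0,"twist":0,"grip":0}]'
```

```text
time: 28.95
tool_pos: [0.6247, -0.0948, 0.0854]
ee_rot: [3.141, 0.0, 0.451]
wrist_force: [-0.1, 0.9, -0.6]
width: 0.0006
time: 29.2
tool_pos: [0.6278, -0.0979, 0.0854]
ee_rot: [3.141, 0.0, 0.363]
wrist_force: [-0.8, 1.1, 1.0]
width: 0.0007
```

```bash
python3 -m crank '[{"tx":0.15,"ty":0.41,"tz":0,"twist":5,"grip":0},{"tx":0,"ty":0,"tz":0,"twist":0,"grip":0}]';python3 -m crank '[{"tx":0.15,"ty":0.41,"tz":0,"twist":5,"grip":0},{"tx":0.15,"ty":0.41,"tz":0,"twist":5,"grip":0},{"tx":0,"ty":0,"tz":0,"twist":0,"grip":0}]'; python3 -m crank '[{"tx":0.15,"ty":0.41,"tz":0,"twist":5,"grip":0},{"tx":0.15,"ty":0.41,"tz":0,"twist":5,"grip":0},{"tx":0,"ty":0,"tz":0,"twist":0,"grip":0}]'
```

```text
time: 29.45
tool_pos: [0.6306, -0.1012, 0.0854]
ee_rot: [3.141, 0.0, 0.276]
wrist_force: [0.3, 0.6, 0.1]
width: 0.0002
time: 29.82
tool_pos: [0.6354, -0.1086, 0.0854]
ee_rot: [3.141, 0.0, 0.102]
wrist_force: [-0.2, 0.4, -0.1]
width: 0.0003
time: 30.2
tool_pos: [0.6387, -0.1166, 0.0854]
ee_rot: [3.141, 0.0, -0.073]
wrist_force: [0.5, 0.3, 0.3]
width: 0.0005
```

```bash
python3 -m crank '[{"tx":0,"ty":0.4,"tz":0,"twist":0,"grip":0},{"tx":0,"ty":0,"tz":0,"twist":0,"grip":0}]'
```

```text
time: 30.45
tool_pos: [0.6388, -0.1198, 0.086]
ee_rot: [-3.141, -0.001, -0.075]
wrist_force: [1.1, 4.1, 1.9]
width: 0.0005
```

```bash
python3 -m crank '[{"tx":0,"ty":0.2,"tz":0,"twist":0,"grip":0},{"tx":0,"ty":0,"tz":0,"twist":0,"grip":0}]';python3 -m crank '[{"tx":0,"ty":-1.8,"tz":0,"twist":0,"grip":0},{"tx":0,"ty":0,"tz":-5,"twist":0,"grip":0},{"tx":-4,"ty":-2.5,"tz":-4,"twist":0,"grip":0},{"tx":-3.6,"ty":-2.5,"tz":-4,"twist":0,"grip":0.45},{"tx":-3.5,"ty":-2,"tz":-3.5,"twist":0,"grip":0.45},{"tx":-3.5,"ty":-2,"tz":0,"twist":0,"grip":0.45},{"tx":0,"ty":0,"tz":0,"twist":0,"grip":0.45},{"tx":0,"ty":0,"tz":0,"twist":0,"grip":0.45},{"tx":0,"ty":0,"tz":0,"twist":0,"grip":0.45}]'; python3 - <<'E'
from h import *
p=wrist();save(p,'w16');t=cams.snapshot('top')
crop(t,(160,140,460,280),'t16',2.6)
E
```

```text
time: 30.7
tool_pos: [0.6387, -0.1213, 0.0863]
ee_rot: [-3.14, -0.001, -0.075]
wrist_force: [0.6, 4.6, 3.4]
width: 0.0008
time: 31.82
tool_pos: [0.5015, -0.0041, 0.2495]
ee_rot: [3.141, 0.002, -0.077]
wrist_force: [0.7, 0.0, 0.1]
width: 0.0421
```

View pics/w16.png

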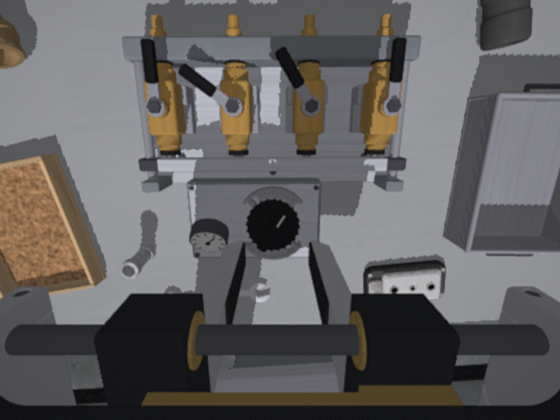

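View pics/t16.png

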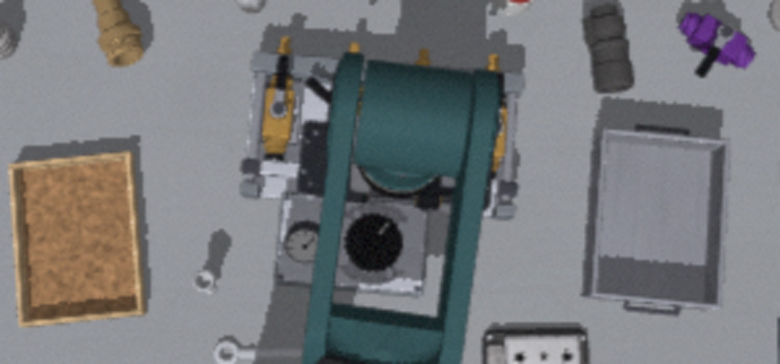

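```bash
python3 - <<'E'
from h import *
p=wrist();crop(p,(130,20,430,170),'w16c',2.6)
B=[(154,105),(232,106),(311,105),(392.5,104)];T=[(148,41),(184,69),(283,50),(399,41)]
b=ray(p,B,.094);t=ray(p,T,.09);d=t-b
print(b.round(4),np.hypot(d[:,0],d[:,1]).round(3),(np.arctan2(d[:,0],d[:,1])-.07).round(2))
m=np.polyfit(b[:,1],b[:,0],1);print(m)
E
```

```text
[[ 0.6137  0.1165  0.094 ]
 [ 0.6064  0.0351  0.094 ]
 [ 0.6009 -0.0476  0.094 ]
 [ 0.5953 -0.1328  0.094 ]] [0.061 0.06  0.06  0.06 ] [1.57 0.65 1.07 1.6 ]
[0.07320881 0.60460785]
```

View pics/w16c.png

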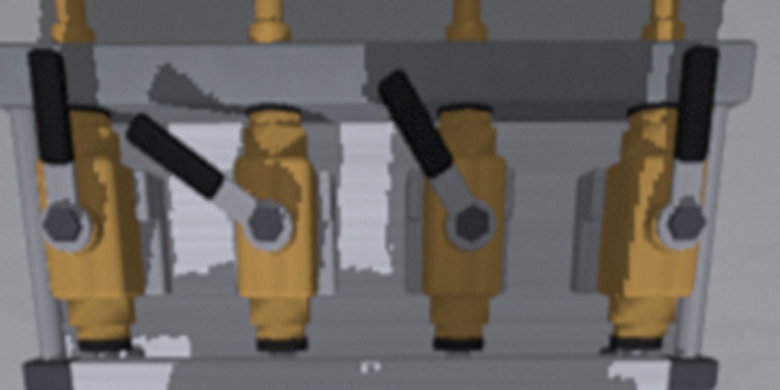

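```bash
python3 -m crank '[{"tx":-4.2,"ty":-0.6,"tz":1,"twist":0,"grip":0.45},{"tx":0,"ty":0,"tz":2.5,"twist":8.5,"grip":0.45},{"tx":0,"ty":0,"tz":2.5,"twist":8.5,"grip":0.45},{"tx":0,"ty":0,"tz":2.5,"twist":8.5,"grip":0.45},{"tx":0,"ty":0,"tz":1.5,"twist":8.5,"grip":0.45},{"tx":0,"ty":0,"tz":0,"twist":0,"grip":0.45},{"tx":0,"ty":0,"tz":0,"twist":0,"grip":0.45}]';python3 - <<'E'
from h import *
p=wrist();save(p,'w17')
E
```

```text
time: 32.85
tool_pos: [0.4603, 0.0054, 0.1511]
ee_rot: [-3.141, -0.001, -0.668]
wrist_force: [0.1, -0.1, 0.9]
width: 0.042
```

View pics/w17.png

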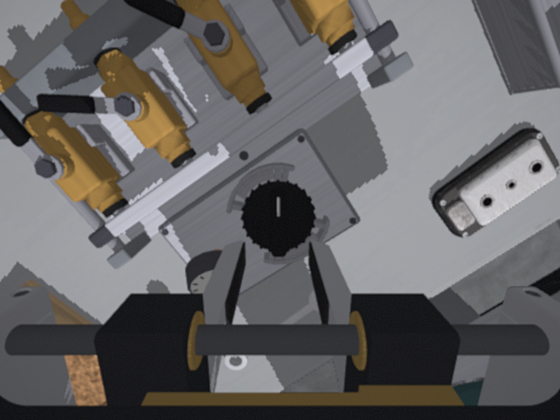

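Knob bar is aligned with the tool (mark vertical at 278,207). Descend, grip, press.

```bash
python3 -m crank '[{"tx":0,"ty":0,"tz":4,"twist":0,"grip":0.45},{"tx":0,"ty":0,"tz":3.2,"twist":0,"grip":0.45},{"tx":0,"ty":0,"tz":0,"twist":0,"grip":0.45},{"tx":0,"ty":0,"tz":0,"twist":0,"grip":0},{"tx":0,"ty":0,"tz":0,"twist":0,"grip":0},{"tx":0,"ty":0,"tz":0,"twist":0,"grip":0},{"tx":0,"ty":0,"tz":0,"twist":0,"grip":0},{"tx":0,"ty":0,"tz":0,"twist":0,"grip":0},{"tx":0,"ty":0,"tz":0.4,"twist":0,"grip":0},{"tx":0,"ty":0,"tz":0.4,"twist":0,"grip":0},{"tx":0,"ty":0,"tz":0.4,"twist":0,"grip":0},{"tx":0,"ty":0,"tz":0,"twist":0,"grip":0}]'
```

```text
time: 34.4
tool_pos: [0.4601, 0.0043, 0.0718]
ee_rot: [3.14, -0.003, -0.669]
wrist_force: [-11.2, -3.0, 24.7]
width: 0.0139
```

```bash
python3 -m crank '[{"tx":0,"ty":0,"tz":0,"twist":-9,"grip":0},{"tx":0,"ty":0,"tz":0,"twist":-9,"grip":0},{"tx":0,"ty":0,"tz":0,"twist":-9,"grip":0},{"tx":0,"ty":0,"tz":0,"twist":0,"grip":0}]'; python3 -c "
from h import *;print(get_obs()['wrist_torque'])"
```

```text
time: 34.9
tool_pos: [0.4602, 0.0046, 0.0717]
ee_rot: [3.139, -0.003, -0.197]
wrist_force: [-10.8, -3.4, 24.4]
width: 0.0141
[-0.55251192  2.25767409  0.0935318 ]
```

```bash
python3 -m crank '[{"tx":0,"ty":0,"tz":0,"twist":-9,"grip":0},{"tx":0,"ty":0,"tz":0,"twist":-9,"grip":0},{"tx":0,"ty":0,"tz":0,"twist":-9,"grip":0},{"tx":0,"ty":0,"tz":0,"twist":-9,"grip":0},{"tx":0,"ty":0,"tz":0,"twist":-6,"grip":0},{"tx":0,"ty":0,"tz":0,"twist":-4,"grip":0},{"tx":0,"ty":0,"tz":0,"twist":0,"grip":0}]'; python3 -c "
from h import *;print(get_obs()['wrist_torque'])"
```

```text
time: 35.78
tool_pos: [0.4604, 0.0051, 0.0717]
ee_rot: [3.139, -0.001, 0.603]
wrist_force: [-10.2, -2.1, 24.0]
width: 0.014
[-0.30695606  2.15686823 -0.66045911]
```

Torque −0.66 shows the stop is reached. Release as before, rise and check.

```bash
python3 -m crank '[{"tx":0,"ty":0,"tz":-0.6,"twist":0,"grip":0},{"tx":0,"ty":0,"tz":-0.6,"twist":0,"grip":0},{"tx":0,"ty":0,"tz":0,"twist":0,"grip":0},{"tx":0,"ty":0,"tz":0,"twist":0,"grip":0.45},{"tx":0,"ty":0,"tz":0,"twist":0,"grip":0.45},{"tx":0,"ty":0,"tz":0,"twist":0,"grip":0.45},{"tx":0,"ty":0,"tz":-4,"twist":0,"grip":0.5},{"tx":0,"ty":0,"tz":-5,"twist":0,"grip":0.7},{"tx":0,"ty":0,"tz":-6,"twist":0,"grip":0.7},{"tx":0,"ty":0,"tz":0,"twist":0,"grip":0.7},{"tx":0,"ty":0,"tz":0,"twist":0,"grip":0.7}]'; python3 - <<'E'
from h import *
p=wrist();save(p,'w18')
o=get_obs();g=cv2.cvtColor(p['frame'],cv2.COLOR_RGB2GRAY)
m=(g<40).astype(np.uint8)
n,l,s,c=cv2.connectedComponentsWithStats(m)
for i in range(1,n):
    if s[i,4]>1500: print(s[i],c[i])
for z in (.058,.066):
  a=proj(p,[[.4600,.0045,z]]); y=o['ee_rot'][2];e=proj(p,np.array([.4600,.0045,z])+.034*np.array([[np.sin(y),-np.cos(y),0]])); print(z,a,2*(e-a))
t=cams.snapshot('top')
crop(t,(160,140,460,280),'t18',2.6)
E
```

```text
time: 37.15
tool_pos: [0.4594, 0.0058, 0.2277]
ee_rot: [-3.141, 0.0, 0.605]
wrist_force: [-0.6, 0.3, -0.3]
width: 0.0656
[ 249  170   58   58 2392] [277.30309365 198.07023411]
[    0   290   560   130 19764] [178.9623052  376.77615867]
[ 379  294  131   98 8925] [445.80179272 343.37064426]
0.058 [[278.40829244 197.62215733]] [[ 5.68891012e+01 -3.21840942e-02]]
0.066 [[278.44247026 199.23833636]] [[ 5.81771076e+01 -3.25733137e-02]]
```

View pics/w18.png

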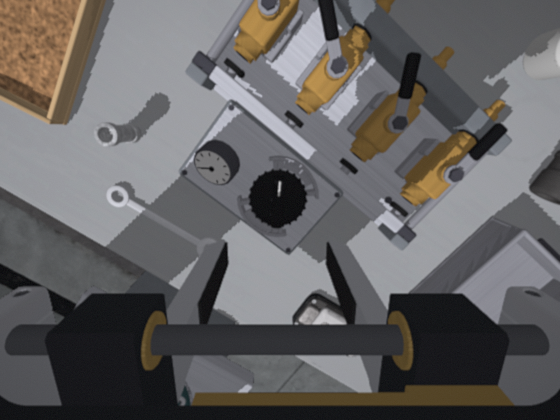

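```bash
python3 -m crank '[{"tx":0,"ty":0,"tz":0,"twist":9.7,"grip":0.65},{"tx":0,"ty":0,"tz":0,"twist":9.7,"grip":0.65},{"tx":0,"ty":0,"tz":0,"twist":9.7,"grip":0.65},{"tx":0,"ty":0,"tz":0,"twist":9.6,"grip":0.65},{"tx":4.2,"ty":-4.1,"tz":0,"twist":0,"grip":0.65},{"tx":4.2,"ty":-4.1,"tz":0,"twist":0,"grip":0.65},{"tx":4.2,"ty":-4.1,"tz":2,"twist":0,"grip":0.65},{"tx":0,"ty":0,"tz":2,"twist":0,"grip":0.65},{"tx":0,"ty":0,"tz":2,"twist":0,"grip":0.65},{"tx":0,"ty":0,"tz":0,"twist":0,"grip":0.65},{"tx":0,"ty":0,"tz":0,"twist":0,"grip":0.65},{"tx":0,"ty":0,"tz":0,"twist":0,"grip":0.65}]'; python3 - <<'E'
from h import *
p=wrist();save(p,'w19')
E
```

```text
time: 38.75
tool_pos: [0.5945, 0.1193, 0.1697]
ee_rot: [-3.141, -0.002, -0.071]
wrist_force: [-0.2, 0.2, -0.4]
width: 0.0613
```

View pics/w19.png

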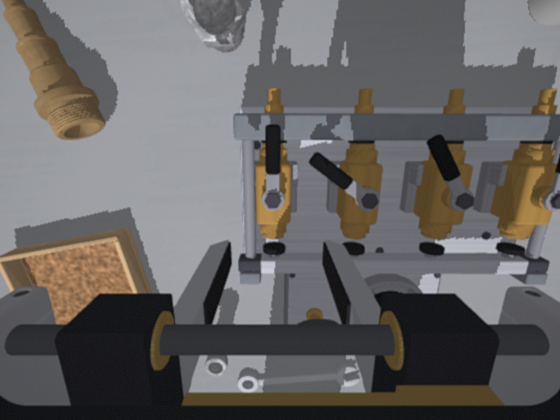

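```bash
python3 - <<'E'
from h import *
p=wrist();crop(p,(200,90,340,290),'w19c',4)
b=ray(p,[(273,200),(369,200),(465,200)],.094);print(b.round(4))
for z in(.02,.04,.048,.06): print(z,ray(p,[(245,220),(253,220)],z).round(4).tolist())
E
```

```text
[[ 0.6149  0.1215  0.094 ]
 [ 0.609   0.0387  0.094 ]
 [ 0.603  -0.0441  0.094 ]]
0.02 [[0.5754, 0.1577, 0.02], [0.5747, 0.1485, 0.02]]
0.04 [[0.5816, 0.155, 0.04], [0.581, 0.1464, 0.04]]
0.048 [[0.5842, 0.1539, 0.048], [0.5836, 0.1455, 0.048]]
0.06 [[0.5879, 0.1522, 0.06], [0.5873, 0.1442, 0.06]]
```

View pics/w19c.png

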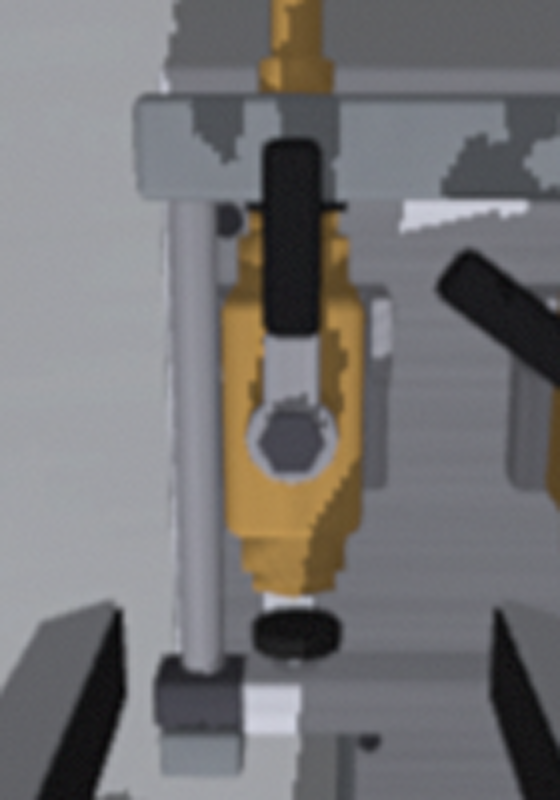

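```bash
python3 - <<'E'
from h import *
# pose of w16 rebuilt
p=wrist(); 
def pose(p,pos,rot):
    q=dict(p);T=np.eye(4);T[:3,:3]=Ro.from_euler('xyz',rot).as_matrix();T[:3,3]=pos
    M=np.linalg.inv(T@np.array(p['hand_eye']));q['Rw'],q['tw']=M[:3,:3],M[:3,3];return q
a=pose(p,[.5015,-.0041,.2495],[3.141,.002,-.077])
b=pose(p,[.5945,.1193,.1697],[-3.141,-.002,-.071])
im=cv2.imread('pics/w16.png');cv2.imwrite('pics/w16r.png',cv2.resize(im[60:180,120:200],None,fx=6,fy=5,interpolation=cv2.INTER_CUBIC))
for z in (.01,.02,.03,.04,.05,.06):
    A=ray(a,[(145,125)],z)[0];B=ray(b,[(249,220)],z)[0]
    f=lambda X:X[1]+.073*(X[0]-.58)
    print(z,f(A).round(4),f(B).round(4))
E
```

```text
0.01 0.1676 0.1538
0.02 0.1632 0.1528
0.03 0.1589 0.1518
0.04 0.1545 0.1508
0.05 0.1502 0.1498
0.06 0.1458 0.1488
```

View pics/w16r.png

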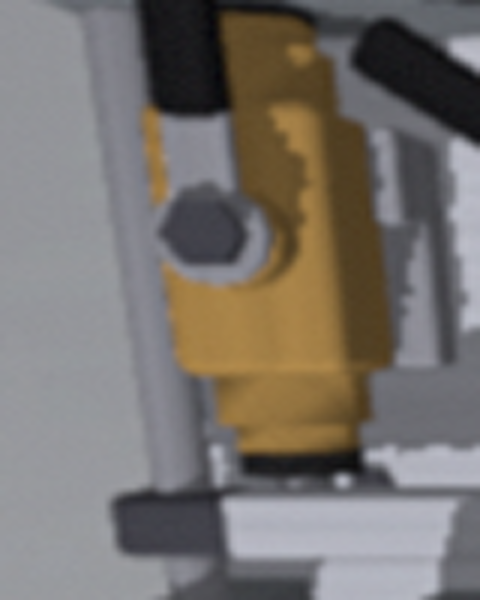

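```bash
python3 -m crank '[{"tx":0.4,"ty":-0.3,"tz":4,"twist":0,"grip":0.65},{"tx":0,"ty":0,"tz":4,"twist":0,"grip":0.65},{"tx":0,"ty":0,"tz":1.5,"twist":0,"grip":0.65},{"tx":0,"ty":0,"tz":0,"twist":0,"grip":0.65},{"tx":0,"ty":0,"tz":0,"twist":0,"grip":0.65}]'; python3 - <<'E'
from h import *
p=wrist();save(p,'w20')
E
```

```text
time: 39.52
tool_pos: [0.5997, 0.1222, 0.0757]
ee_rot: [-3.141, -0.004, -0.071]
wrist_force: [0.7, 0.8, 0.1]
width: 0.061
```

View pics/w20.png

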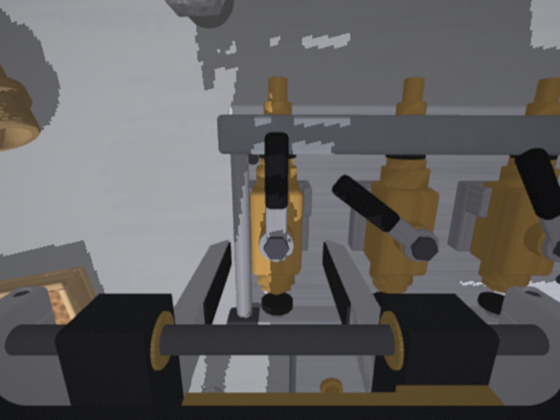

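```bash
python3 -m crank '[{"tx":0,"ty":0,"tz":0.7,"twist":0,"grip":0.65},{"tx":0,"ty":0,"tz":0,"twist":0,"grip":0.5},{"tx":0,"ty":0,"tz":0,"twist":0,"grip":0},{"tx":0,"ty":0,"tz":0,"twist":0,"grip":0},{"tx":0,"ty":0,"tz":0,"twist":0,"grip":0},{"tx":0,"ty":0,"tz":0,"twist":0,"grip":0},{"tx":0,"ty":0,"tz":0,"twist":0,"grip":0},{"tx":0,"ty":0,"tz":0,"twist":0,"grip":0}]'
```

```text
time: 40.58
tool_pos: [0.5982, 0.1224, 0.0666]
ee_rot: [-3.141, -0.0, -0.071]
wrist_force: [-0.8, 1.4, 0.6]
width: 0.0339
```

```bash
python3 -m crank '[{"tx":-0.4,"ty":0,"tz":-0.2,"twist":0,"grip":0},{"tx":0,"ty":0,"tz":-1,"twist":0,"grip":0},{"tx":0,"ty":0,"tz":-3,"twist":0,"grip":0},{"tx":0,"ty":0,"tz":-4,"twist":0,"grip":0},{"tx":0,"ty":0,"tz":-2,"twist":0,"grip":0},{"tx":0,"ty":0,"tz":0,"twist":0,"grip":0},{"tx":0,"ty":0,"tz":0,"twist":0,"grip":0}]'; python3 - <<'E'
from h import *
p=wrist();save(p,'w21')
t=cams.snapshot('top');save(t,'t21')
for n,z in [('pass_tray',.03),('reject_pan',.058)]:
    for r in cams.outline_of(t,n)[:2]:
        m=r['region'].astype(np.uint8);ys,xs=np.nonzero(m)
        rr=cv2.minAreaRect(np.c_[xs,ys].astype(np.float32))
        bp=ray(t,cv2.boxPoints(rr),z)
        print(n,round(r['conf'],2),m.sum(),np.round(r['centre']),bp[:,:2].mean(0).round(3),bp[:,:2].round(3).tolist())
E
```

```text
time: 41.45
tool_pos: [0.5934, 0.1221, 0.1668]
ee_rot: [3.141, 0.003, -0.071]
wrist_force: [-0.2, -0.0, -4.9]
width: 0.0338
pass_tray 0.61 3136 [189. 232.] [0.463 0.364] [[0.554, 0.458], [0.572, 0.299], [0.371, 0.272], [0.353, 0.427]]
reject_pan 0.91 3574 [407. 225.] [ 0.492 -0.33 ] [[0.386, -0.239], [0.606, -0.257], [0.597, -0.423], [0.379, -0.401]]
reject_pan 0.48 211 [136. 205.] [0.528 0.535] [[0.527, 0.585], [0.558, 0.497], [0.528, 0.485], [0.497, 0.573]]
```

View pics/w21.png

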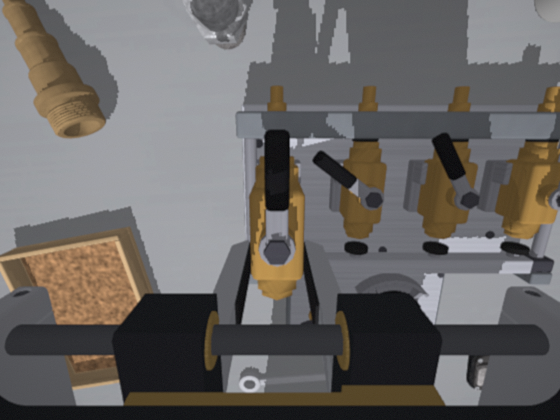

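View pics/t21.png

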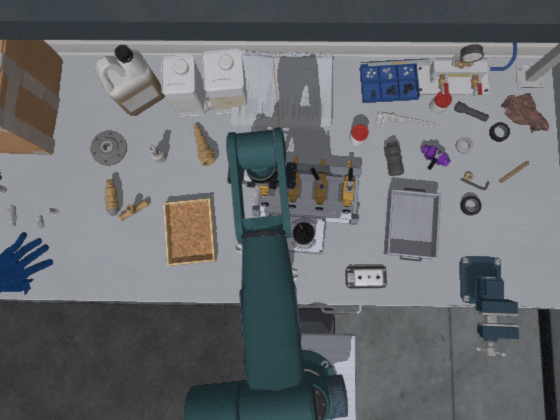

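```bash
cat >> h.py <<'E'
def traypose(t,z=.03,verbose=True):
    hsv=cv2.cvtColor(t['frame'],cv2.COLOR_RGB2HSV)
    m=((hsv[...,0]>8)&(hsv[...,0]<25)&(hsv[...,1]>70)).astype(np.uint8)
    m=cv2.morphologyEx(m,cv2.MORPH_CLOSE,np.ones((7,7)))
    n,l,s,c=cv2.connectedComponentsWithStats(m)
    best=[i for i in range(1,n) if 1500<s[i,4]<4500]
    out=[]
    for i in best:
        cn,_=cv2.findContours((l==i).astype(np.uint8),cv2.RETR_EXTERNAL,cv2.CHAIN_APPROX_NONE)
        W=ray(t,cn[0][:,0,:],z)[:,:2].astype(np.float32)
        out.append((s[i].tolist(),cv2.minAreaRect(W)))
    return out
E
python3 - <<'E'
from h import *
t=cams.snapshot('top');crop(t,(150,180,230,280),'t21c',6)
for o in traypose(t): print(o)
print(ray(t,[(165,202),(210,198),(214,262),(168,265)],.03).round(3))
E
```

```text
([0, 40, 62, 98, 3209], ((0.9339182376861572, 0.9281104207038879), (0.34031322598457336, 0.21627585589885712), 0.4070591330528259))
([164, 198, 52, 68, 3013], ((0.4620829224586487, 0.36380964517593384), (0.19931037724018097, 0.15174268186092377), 6.745573043823242))
[[0.554 0.445 0.03 ]
 [0.569 0.301 0.03 ]
 [0.367 0.281 0.03 ]
 [0.355 0.424 0.03 ]]
```

View pics/t21c.png

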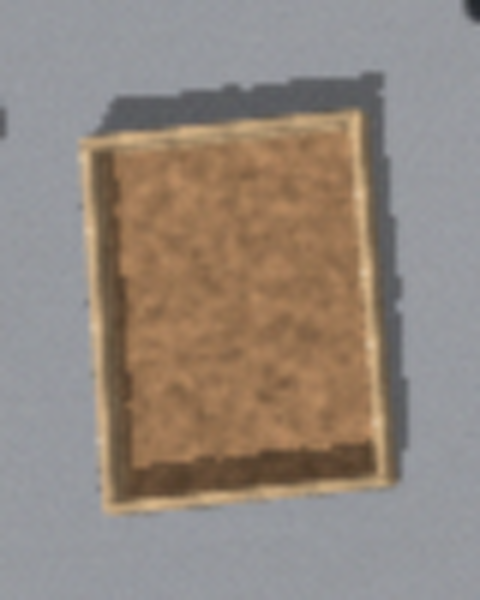

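```bash
python3 -m crank '[{"tx":0,"ty":0,"tz":0,"twist":-5.4,"grip":0},{"tx":0,"ty":0,"tz":0,"twist":-5.4,"grip":0},{"tx":-1.7,"ty":-4.1,"tz":0,"twist":0,"grip":0},{"tx":-1.7,"ty":-4.1,"tz":0,"twist":0,"grip":0},{"tx":-1.7,"ty":-4.1,"tz":0,"twist":0,"grip":0},{"tx":-1.7,"ty":-4.1,"tz":0,"twist":0,"grip":0},{"tx":-1.7,"ty":-4.1,"tz":0,"twist":0,"grip":0},{"tx":-1.7,"ty":-4.1,"tz":0,"twist":0,"grip":0},{"tx":-1.6,"ty":-4.0,"tz":0,"twist":0,"grip":0},{"tx":0,"ty":0,"tz":0,"twist":0,"grip":0},{"tx":0,"ty":0,"tz":0,"twist":0,"grip":0},{"tx":0,"ty":0,"tz":0,"twist":0,"grip":0}]'; python3 - <<'E'
from h import *
p=wrist();save(p,'w22')
E
```

```text
time: 43.2
tool_pos: [0.4441, 0.3916, 0.1682]
ee_rot: [3.141, 0.0, 0.116]
wrist_force: [-0.1, -0.0, -4.3]
width: 0.0338
```

View pics/w22.png

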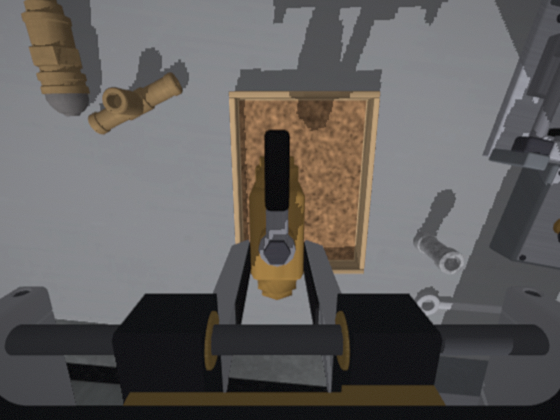

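```bash
python3 - <<'E'
from h import *
p=wrist()
C=ray(p,[(231,95),(379,95),(363,271)],.03)[:,:2];print(C.round(4)); print(np.linalg.norm(C[0]-C[1]),np.linalg.norm(C[1]-C[2]),((C[0]+C[2])/2).round(4))
for o in traypose(cams.snapshot('top')): print(o)
E
```

```text
[[0.5493 0.4494]
 [0.566  0.3047]
 [0.3753 0.2824]]
0.14568430018190118 0.19202566410751393 [0.4623 0.3659]
([0, 40, 62, 98, 3197], ((0.9339161515235901, 0.9284035563468933), (0.34031322598457336, 0.21568965911865234), 0.4070591330528259))
([164, 198, 52, 65, 2026], ((0.46224164962768555, 0.36222323775291443), (0.19956029951572418, 0.14877662062644958), 6.9335126876831055))
```

```bash
python3 -m crank '[{"tx":0,"ty":0,"tz":4,"twist":0,"grip":0},{"tx":0,"ty":0,"tz":4,"twist":0,"grip":0},{"tx":0,"ty":0,"tz":3,"twist":0,"grip":0},{"tx":0,"ty":0,"tz":0.5,"twist":0,"grip":0},{"tx":0,"ty":0,"tz":0,"twist":0,"grip":0},{"tx":0,"ty":0,"tz":0,"twist":0,"grip":0}]'; python3 -m crank '[{"tx":0,"ty":0,"tz":0.3,"twist":0,"grip":0},{"tx":0,"ty":0,"tz":0,"twist":0,"grip":0}]'
```

```text
time: 44.1
tool_pos: [0.445, 0.3934, 0.0558]
ee_rot: [-3.14, -0.004, 0.117]
wrist_force: [-0.4, 0.2, -4.4]
width: 0.0334
time: 44.35
tool_pos: [0.4436, 0.3927, 0.0509]
ee_rot: [-3.141, -0.001, 0.118]
wrist_force: [-0.7, 0.5, -5.0]
width: 0.0341
```

```bash
python3 -m crank '[{"tx":0,"ty":0,"tz":0.4,"twist":0,"grip":0},{"tx":0,"ty":0,"tz":0,"twist":0,"grip":0}]'; python3 -m crank '[{"tx":0,"ty":0,"tz":0.2,"twist":0,"grip":0},{"tx":0,"ty":0,"tz":0,"twist":0,"grip":0}]'
```

```text
time: 44.6
tool_pos: [0.4432, 0.3923, 0.0458]
ee_rot: [3.141, 0.001, 0.118]
wrist_force: [1.4, -0.7, -4.1]
width: 0.0333
time: 44.85
tool_pos: [0.4436, 0.3926, 0.0447]
ee_rot: [-3.142, -0.0, 0.118]
wrist_force: [-0.2, 0.7, -3.9]
width: 0.0334
```

```bash
python3 -m crank '[{"tx":0,"ty":0,"tz":0.15,"twist":0,"grip":0},{"tx":0,"ty":0,"tz":0,"twist":0,"grip":0}]'; python3 -m crank '[{"tx":0,"ty":0,"tz":0.15,"twist":0,"grip":0},{"tx":0,"ty":0,"tz":0,"twist":0,"grip":0}]'; python3 - <<'E'
from h import *
p=wrist();save(p,'w23')
s=cams.snapshot('scene');crop(s,(180,220,320,310),'s23',5)
E
```

```text
time: 45.1
tool_pos: [0.4436, 0.3927, 0.0446]
ee_rot: [-3.141, -0.001, 0.118]
wrist_force: [-3.7, -2.6, 6.3]
width: 0.0333
time: 45.35
tool_pos: [0.4436, 0.3927, 0.0445]
ee_rot: [-3.141, -0.001, 0.118]
wrist_force: [-6.3, -4.4, 11.3]
width: 0.0334
```

View pics/w23.png

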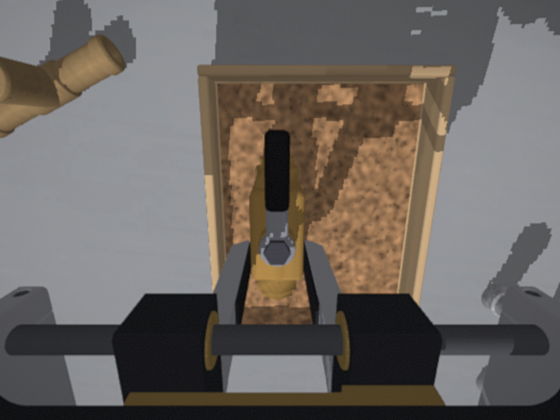

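View pics/s23.png

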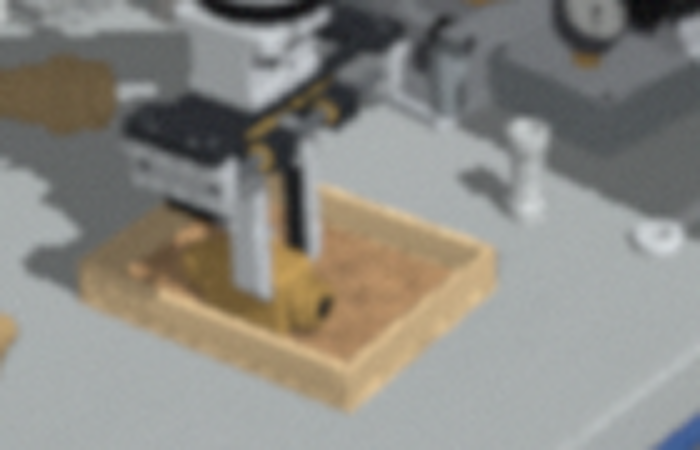

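```bash
python3 -m crank '[{"tx":0,"ty":0,"tz":-0.2,"twist":0,"grip":0.47},{"tx":0,"ty":0,"tz":0,"twist":0,"grip":0.47},{"tx":0,"ty":0,"tz":0,"twist":0,"grip":0.47},{"tx":0,"ty":0,"tz":-4,"twist":0,"grip":0.47},{"tx":0,"ty":0,"tz":-6,"twist":0,"grip":0.65},{"tx":0,"ty":0,"tz":-5,"twist":5.4,"grip":0.65},{"tx":0,"ty":0,"tz":0,"twist":5.4,"grip":0.65},{"tx":0,"ty":0,"tz":0,"twist":0,"grip":0.65},{"tx":0,"ty":0,"tz":0,"twist":0,"grip":0.65}]'; python3 - <<'E'
from h import *
p=wrist();save(p,'w24')
E
```

```text
time: 46.58
tool_pos: [0.4431, 0.3922, 0.1919]
ee_rot: [3.14, 0.002, -0.07]
wrist_force: [-0.4, 0.0, -0.7]
width: 0.0614
```

View pics/w24.png

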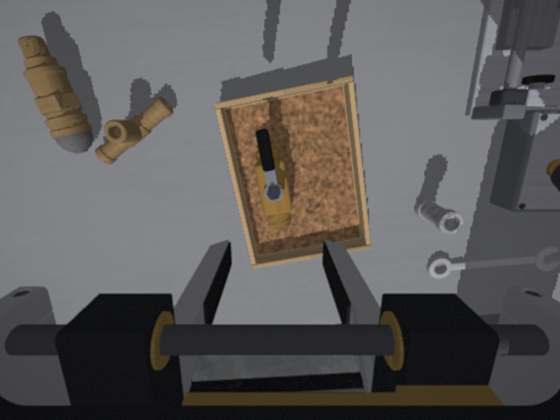

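Valve 0 lies flat in the tray's left half, lever open (bolt at 273,192). Next, the rightmost valve.

```bash
python3 -m crank '[{"tx":1.7,"ty":5.1,"tz":0,"twist":0,"grip":0.65},{"tx":1.7,"ty":5.1,"tz":0,"twist":0,"grip":0.65},{"tx":1.7,"ty":5.1,"tz":0,"twist":0,"grip":0.65},{"tx":1.7,"ty":5.1,"tz":0,"twist":0,"grip":0.65},{"tx":1.7,"ty":5.1,"tz":0,"twist":0,"grip":0.65},{"tx":1.7,"ty":5.1,"tz":0,"twist":0,"grip":0.65},{"tx":1.7,"ty":5.1,"tz":0,"twist":0,"grip":0.65},{"tx":1.7,"ty":5.1,"tz":0,"twist":0,"grip":0.65},{"tx":1.7,"ty":5.1,"tz":0,"twist":0,"grip":0.65},{"tx":1.7,"ty":5.1,"tz":2,"twist":0,"grip":0.65},{"tx":0,"ty":0,"tz":0,"twist":0,"grip":0.65},{"tx":0,"ty":0,"tz":0,"twist":0,"grip":0.65}]'; python3 - <<'E'
from h import *
p=wrist();save(p,'w25')
E
```

```text
time: 48.12
tool_pos: [0.5765, -0.1277, 0.1726]
ee_rot: [-3.14, 0.002, -0.071]
wrist_force: [-0.3, 0.1, 0.4]
width: 0.0614
```

View pics/w25.png

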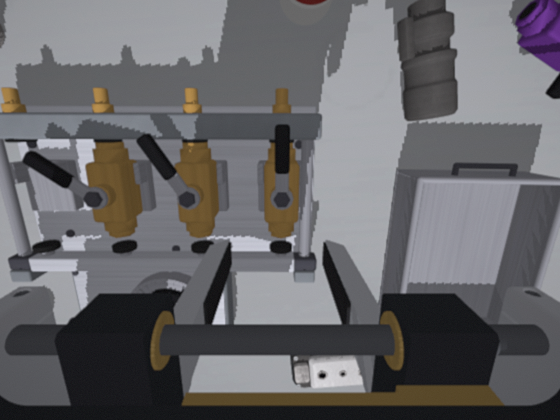

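```bash
python3 - <<'E'
from h import *
p=wrist();b=ray(p,[(282,199),(187,199),(93,198)],.094);print(b.round(4))
g=b[0,:2]-.016*np.array([.9975,-.07]);o=get_obs();d=g-o['tool_pos'][:2];y=o['ee_rot'][2]
print(g, 'tx',d@[np.cos(y),np.sin(y)],'ty',d@[np.sin(y),-np.cos(y)])
E
```

```text
[[ 0.5965 -0.1327  0.094 ]
 [ 0.6024 -0.0497  0.094 ]
 [ 0.6091  0.0323  0.094 ]]
[ 0.58058468 -0.13161236] tx 0.0038988782952125898 ty 0.004463612945274328
```

```bash
python3 -m crank '[{"tx":0.4,"ty":0.4,"tz":4,"twist":0,"grip":0.65},{"tx":0,"ty":0,"tz":4,"twist":0,"grip":0.65},{"tx":0,"ty":0,"tz":1.5,"twist":0,"grip":0.65},{"tx":0,"ty":0,"tz":0,"twist":0,"grip":0.65},{"tx":0,"ty":0,"tz":0,"twist":0,"grip":0.65}]'; python3 - <<'E'
from h import *
p=wrist();save(p,'w26')
E
```

```text
time: 48.85
tool_pos: [0.582, -0.1325, 0.0808]
ee_rot: [3.141, -0.004, -0.07]
wrist_force: [-0.1, 0.5, 0.4]
width: 0.0609
```

View pics/w26.png

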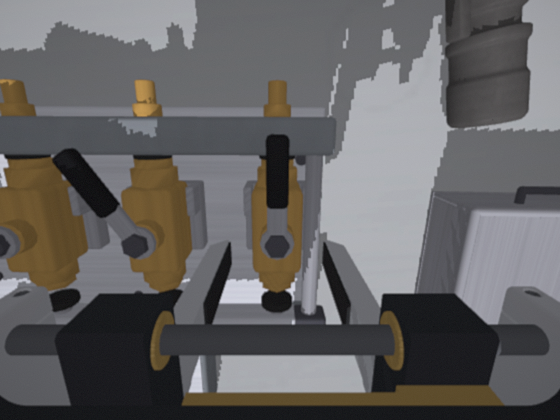

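```bash
python3 -m crank '[{"tx":0,"ty":0,"tz":1.0,"twist":0,"grip":0.65},{"tx":0,"ty":0,"tz":0,"twist":0,"grip":0.5},{"tx":0,"ty":0,"tz":0,"twist":0,"grip":0},{"tx":0,"ty":0,"tz":0,"twist":0,"grip":0},{"tx":0,"ty":0,"tz":0,"twist":0,"grip":0},{"tx":0,"ty":0,"tz":0,"twist":0,"grip":0},{"tx":0,"ty":0,"tz":0,"twist":0,"grip":0},{"tx":0,"ty":0,"tz":0,"twist":0,"grip":0}]'
```

```text
time: 49.9
tool_pos: [0.5808, -0.1325, 0.0686]
ee_rot: [3.141, -0.0, -0.071]
wrist_force: [-0.5, 0.2, 0.3]
width: 0.0336
```

```bash
python3 -m crank '[{"tx":-0.4,"ty":0,"tz":-0.2,"twist":0,"grip":0},{"tx":0,"ty":0,"tz":-1,"twist":0,"grip":0},{"tx":0,"ty":0,"tz":-3,"twist":0,"grip":0},{"tx":0,"ty":0,"tz":-4,"twist":0,"grip":0},{"tx":0,"ty":0,"tz":-3,"twist":0,"grip":0},{"tx":0,"ty":0,"tz":0,"twist":0,"grip":0},{"tx":0,"ty":0,"tz":0,"twist":0,"grip":0}]'; python3 - <<'E'
from h import *
p=wrist();save(p,'w27')
t=cams.snapshot('top');save(t,'t27')
for o in traypose(t): print(o)
E
```

```text
time: 50.78
tool_pos: [0.5759, -0.132, 0.1789]
ee_rot: [-3.141, 0.002, -0.071]
wrist_force: [1.2, -0.5, -4.5]
width: 0.0336
([0, 40, 62, 98, 3211], ((0.9339096546173096, 0.9284035563468933), (0.34032586216926575, 0.21568968892097473), 0.4070393145084381))
([164, 198, 52, 68, 3015], ((0.4620829224586487, 0.36380964517593384), (0.19931037724018097, 0.15174268186092377), 6.745573043823242))
```

View pics/w27.png

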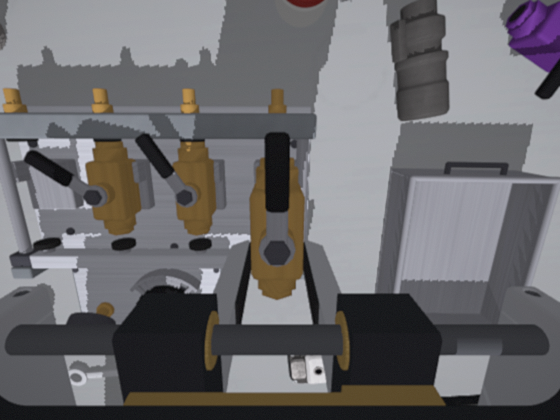

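View pics/t27.png

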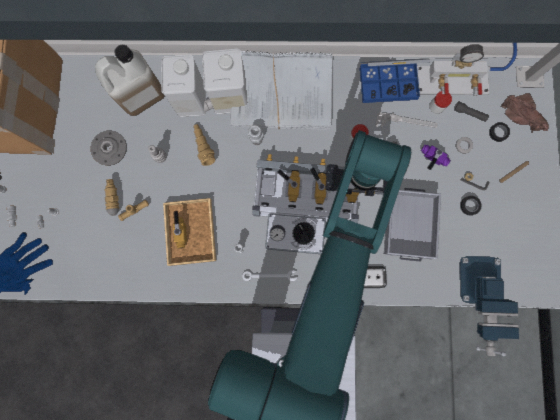

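```bash
python3 -m crank '[{"tx":0,"ty":0,"tz":0,"twist":-5.4,"grip":0},{"tx":0,"ty":0,"tz":0,"twist":-5.4,"grip":0},{"tx":-0.7,"ty":-4.8,"tz":0,"twist":0,"grip":0},{"tx":-0.7,"ty":-4.8,"tz":0,"twist":0,"grip":0},{"tx":-0.7,"ty":-4.8,"tz":0,"twist":0,"grip":0},{"tx":-0.7,"ty":-4.8,"tz":0,"twist":0,"grip":0},{"tx":-0.7,"ty":-4.8,"tz":0,"twist":0,"grip":0},{"tx":-0.7,"ty":-4.8,"tz":0,"twist":0,"grip":0},{"tx":-0.7,"ty":-4.8,"tz":0,"twist":0,"grip":0},{"tx":-0.7,"ty":-4.8,"tz":0,"twist":0,"grip":0},{"tx":-0.7,"ty":-4.7,"tz":0,"twist":0,"grip":0},{"tx":-0.7,"ty":-4.5,"tz":0,"twist":0,"grip":0}]';python3 -m crank '[{"tx":0,"ty":0,"tz":0,"twist":0,"grip":0},{"tx":0,"ty":0,"tz":0,"twist":0,"grip":0},{"tx":0,"ty":0,"tz":0,"twist":0,"grip":0}]'; python3 - <<'E'
from h import *
p=wrist();save(p,'w28')
E
```

```text
time: 52.38
tool_pos: [0.45, 0.3334, 0.1784]
ee_rot: [3.14, 0.003, 0.118]
wrist_force: [0.7, 0.1, -2.0]
width: 0.0334
time: 52.75
tool_pos: [0.4515, 0.3312, 0.1798]
ee_rot: [3.141, 0.001, 0.116]
wrist_force: [0.1, -0.3, -3.5]
width: 0.0335
```

View pics/w28.png

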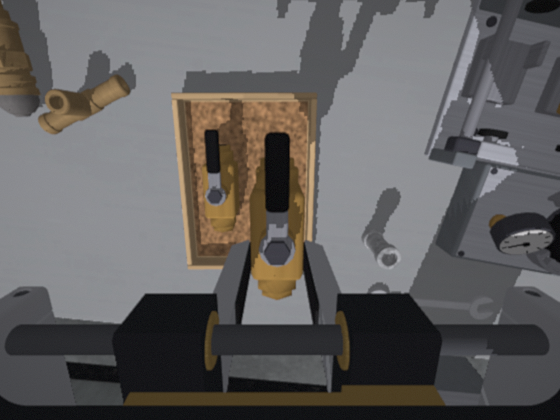

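```bash
python3 -m crank '[{"tx":-0.1,"ty":0,"tz":4,"twist":0,"grip":0},{"tx":0,"ty":0,"tz":4,"twist":0,"grip":0},{"tx":0,"ty":0,"tz":3.5,"twist":0,"grip":0},{"tx":0,"ty":0,"tz":1.2,"twist":0,"grip":0},{"tx":0,"ty":0,"tz":0,"twist":0,"grip":0},{"tx":0,"ty":0,"tz":0,"twist":0,"grip":0}]'; python3 -m crank '[{"tx":0,"ty":0,"tz":0.4,"twist":0,"grip":0},{"tx":0,"ty":0,"tz":0,"twist":0,"grip":0}]';python3 -m crank '[{"tx":0,"ty":0,"tz":0.2,"twist":0,"grip":0},{"tx":0,"ty":0,"tz":0,"twist":0,"grip":0}]'
```

```text
time: 53.55
tool_pos: [0.4518, 0.3328, 0.0556]
ee_rot: [-3.14, -0.004, 0.117]
wrist_force: [0.4, 0.5, -2.5]
width: 0.0337
time: 53.8
tool_pos: [0.4505, 0.3323, 0.05]
ee_rot: [-3.141, -0.001, 0.118]
wrist_force: [0.6, 0.6, -3.8]
width: 0.0335
time: 54.05
tool_pos: [0.4502, 0.3321, 0.0472]
ee_rot: [3.141, 0.0, 0.118]
wrist_force: [-0.8, -0.3, -2.9]
width: 0.0335
```

```bash
python3 -m crank '[{"tx":0,"ty":0,"tz":0.15,"twist":0,"grip":0},{"tx":0,"ty":0,"tz":0,"twist":0,"grip":0}]';python3 -m crank '[{"tx":0,"ty":0,"tz":0.15,"twist":0,"grip":0},{"tx":0,"ty":0,"tz":0,"twist":0,"grip":0}]'
```

```text
time: 54.3
tool_pos: [0.4504, 0.3323, 0.0466]
ee_rot: [-3.142, -0.0, 0.118]
wrist_force: [-2.0, -1.2, 1.2]
width: 0.0334
time: 54.55
tool_pos: [0.4504, 0.3323, 0.0466]
ee_rot: [-3.141, -0.001, 0.118]
wrist_force: [-4.7, -3.1, 7.3]
width: 0.0337
```

```bash
python3 -m crank '[{"tx":0,"ty":0,"tz":-0.2,"twist":0,"grip":0.47},{"tx":0,"ty":0,"tz":0,"twist":0,"grip":0.47},{"tx":0,"ty":0,"tz":0,"twist":0,"grip":0.47},{"tx":0,"ty":0,"tz":-4,"twist":0,"grip":0.47},{"tx":0,"ty":0,"tz":-6,"twist":0,"grip":0.65},{"tx":0,"ty":0,"tz":-5,"twist":5.4,"grip":0.65},{"tx":0,"ty":0,"tz":0,"twist":5.4,"grip":0.65},{"tx":0,"ty":0,"tz":0,"twist":0,"grip":0.65},{"tx":0,"ty":0,"tz":0,"twist":0,"grip":0.65}]'; python3 - <<'E'
from h import *
p=wrist();save(p,'w29')
E
```

```text
time: 55.68
tool_pos: [0.4498, 0.3319, 0.195]
ee_rot: [3.14, 0.002, -0.07]
wrist_force: [-0.5, 0.5, -0.4]
width: 0.061
```

View pics/w29.png

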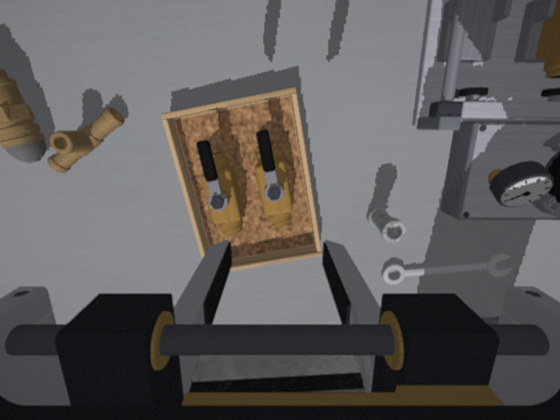

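```bash
python3 -m crank '[{"tx":2.7,"ty":4.8,"tz":0,"twist":0,"grip":0.65},{"tx":2.7,"ty":4.8,"tz":0,"twist":0,"grip":0.65},{"tx":2.7,"ty":4.8,"tz":0,"twist":0,"grip":0.65},{"tx":2.7,"ty":4.8,"tz":0,"twist":0,"grip":0.65},{"tx":2.7,"ty":4.8,"tz":0,"twist":0,"grip":0.65},{"tx":2.7,"ty":4.6,"tz":2,"twist":0,"grip":0.65},{"tx":0,"ty":0,"tz":0,"twist":0,"grip":0.65},{"tx":0,"ty":0,"tz":0,"twist":0,"grip":0.65},{"tx":0,"ty":0,"tz":0,"twist":0,"grip":0.65}]'; python3 - <<'E'
from h import *
p=wrist();save(p,'w30')
E
```

```text
time: 56.85
tool_pos: [0.5914, 0.0368, 0.177]
ee_rot: [-3.141, -0.001, -0.069]
wrist_force: [-0.3, 0.1, -0.1]
width: 0.0609
```

View pics/w30.png

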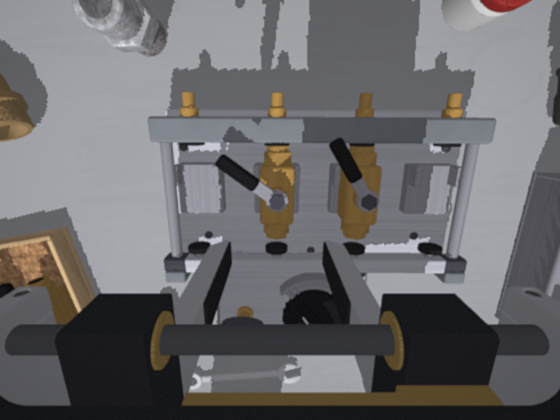

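```bash
python3 - <<'E'
from h import *
p=wrist();b=ray(p,[(277,201)],.09);print(b.round(4))
g=b[0,:2]-.018*np.array([.9975,-.07]);o=get_obs();d=g-o['tool_pos'][:2];y=o['ee_rot'][2]
print(g, 'tx',d@[np.cos(y),np.sin(y)],'ty',d@[np.sin(y),-np.cos(y)],o['tool_pos'])
E
python3 -m crank '[{"tx":0,"ty":0,"tz":4,"twist":0,"grip":0.65},{"tx":0,"ty":0,"tz":4,"twist":0,"grip":0.65},{"tx":0,"ty":0,"tz":0,"twist":0,"grip":0.65},{"tx":0,"ty":0,"tz":0,"twist":0,"grip":0.65}]'; python3 - <<'E'
from h import *
p=wrist();save(p,'w31')
E
```

```text
[[0.6079 0.0359 0.09  ]]
[0.58991175 0.03717757] tx -0.0016507991850908481 ty -0.00023232520034645494 [0.59154269 0.0368324  0.17722087]
time: 57.45
tool_pos: [0.5926, 0.0359, 0.0984]
ee_rot: [-3.142, -0.003, -0.07]
wrist_force: [0.0, -1.2, 0.0]
width: 0.0612
```

View pics/w31.png

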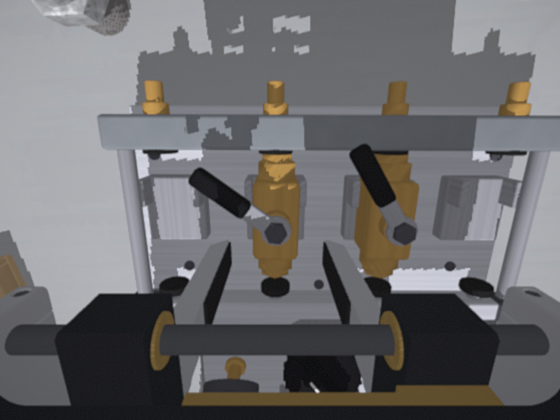

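```bash
python3 -m crank '[{"tx":-0.2,"ty":0,"tz":3,"twist":0,"grip":0.65},{"tx":0,"ty":0,"tz":2.2,"twist":0,"grip":0.65},{"tx":0,"ty":0,"tz":0,"twist":0,"grip":0.5},{"tx":0,"ty":0,"tz":0,"twist":0,"grip":0},{"tx":0,"ty":0,"tz":0,"twist":0,"grip":0},{"tx":0,"ty":0,"tz":0,"twist":0,"grip":0},{"tx":0,"ty":0,"tz":0,"twist":0,"grip":0},{"tx":0,"ty":0,"tz":0,"twist":0,"grip":0},{"tx":0,"ty":0,"tz":0,"twist":0,"grip":0}]'
```

```text
time: 58.62
tool_pos: [0.5911, 0.0363, 0.0468]
ee_rot: [-3.14, -0.004, -0.071]
wrist_force: [-0.4, 2.9, 5.5]
width: 0.0338
```

```bash
python3 -m crank '[{"tx":-0.4,"ty":0,"tz":-0.3,"twist":0,"grip":0},{"tx":0,"ty":0,"tz":-1,"twist":0,"grip":0},{"tx":0,"ty":0,"tz":-3,"twist":0,"grip":0},{"tx":0,"ty":0,"tz":-4,"twist":0,"grip":0},{"tx":0,"ty":0,"tz":-4,"twist":0,"grip":0},{"tx":0,"ty":0,"tz":0,"twist":0,"grip":0},{"tx":0,"ty":0,"tz":0,"twist":0,"grip":0}]'; python3 - <<'E'
from h import *
p=wrist();save(p,'w32')
t=cams.snapshot('top');crop(t,(370,170,460,280),'t32',5)
r=cams.outline_of(t,'reject_pan')
for q in r: print(q['conf'],q['region'].sum(),q['centre'])
m=r[0]['region'].astype(np.uint8)
cn,_=cv2.findContours(m,cv2.RETR_EXTERNAL,cv2.CHAIN_APPROX_NONE)
W=ray(t,max(cn,key=len)[:,0,:],.058)[:,:2].astype(np.float32);print(cv2.minAreaRect(W))
E
```

```text
time: 59.5
tool_pos: [0.5845, 0.0356, 0.1652]
ee_rot: [3.141, 0.004, -0.071]
wrist_force: [-0.3, 0.5, -5.2]
width: 0.0336
0.77 3654 [409.6, 224.2]
((0.493637353181839, -0.3308600187301636), (0.1660233438014984, 0.22439830005168915), 85.58763122558594)
```

View pics/w32.png

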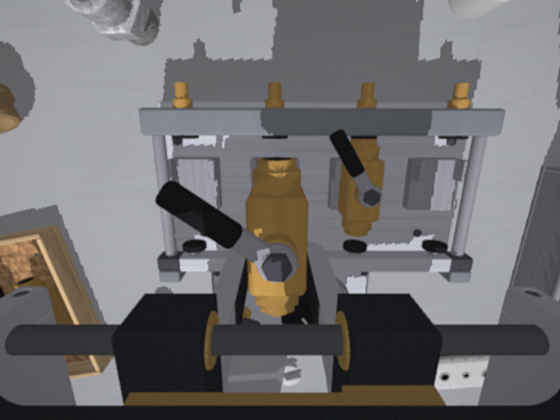

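View pics/t32.png

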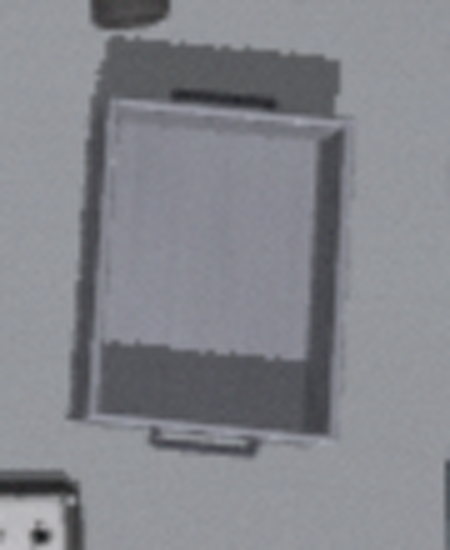

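```bash
python3 - <<'E'
from h import *
t=cams.snapshot('top')
c=np.array([(110,102),(352,120),(336,440),(91,417)])/5+[370,170]
C=ray(t,c,.058)[:,:2];print(C.round(4),[np.linalg.norm(C[i]-C[(i+1)%4]).round(4) for i in range(4)],C.mean(0).round(4))
e=(C[0]+C[1]-C[2]-C[3]);print(np.arctan2(e[1],e[0]))
n=C[0]+C[3]-C[1]-C[2];print(np.arctan2(n[1],n[0])-np.pi/2)
E
```

```text
[[ 0.5956 -0.2705]
 [ 0.5861 -0.4198]
 [ 0.3884 -0.4028]
 [ 0.4001 -0.2548]] [np.float64(0.1496), np.float64(0.1984), np.float64(0.1484), np.float64(0.1961)] [ 0.4926 -0.337 ]
-0.08292665235559799
-0.07080926925731457
```

```bash
python3 -m crank '[{"tx":-0.5,"ty":4.6,"tz":0,"twist":0.5,"grip":0},{"tx":-0.5,"ty":4.6,"tz":0,"twist":0,"grip":0},{"tx":-0.5,"ty":4.6,"tz":0,"twist":0,"grip":0},{"tx":-0.5,"ty":4.6,"tz":0,"twist":0,"grip":0},{"tx":-0.5,"ty":4.6,"tz":0,"twist":0,"grip":0},{"tx":-0.5,"ty":4.6,"tz":0,"twist":0,"grip":0},{"tx":-0.5,"ty":4.6,"tz":0,"twist":0,"grip":0},{"tx":-0.6,"ty":4.6,"tz":0,"twist":0,"grip":0},{"tx":-0.6,"ty":4.3,"tz":0,"twist":0,"grip":0},{"tx":0,"ty":0,"tz":0,"twist":0,"grip":0},{"tx":0,"ty":0,"tz":0,"twist":0,"grip":0},{"tx":0,"ty":0,"tz":0,"twist":0,"grip":0}]'; python3 - <<'E'
from h import *
p=wrist();save(p,'w33')
def P(x,y,z):
    return [.4926+x*.9968+y*.08,-.337-x*.08+y*.9968,z]
im=p['frame'].copy()
print(proj(p,[P(.1,.075,.058),P(.1,-.075,.058),P(-.1,-.075,.058),P(-.1,.075,.058)]).round(1))
E
```

```text
time: 61.2
tool_pos: [0.5068, -0.3689, 0.1671]
ee_rot: [-3.141, 0.001, -0.078]
wrist_force: [0.4, -0.9, -3.4]
width: 0.0339
[[161.8 123.8]
 [325.9 124. ]
 [317.1 312.7]
 [181.6 312.5]]
```

View pics/w33.png

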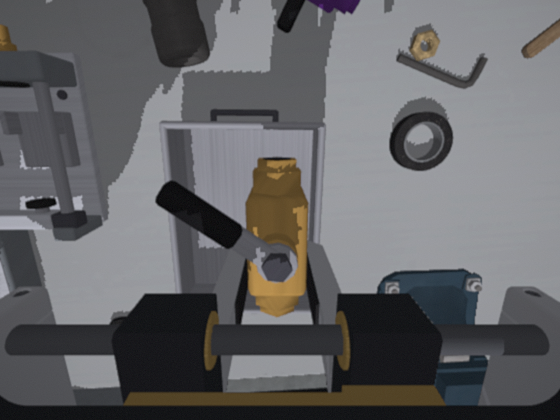

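```bash
python3 -m crank '[{"tx":0.2,"ty":0.2,"tz":4,"twist":0,"grip":0},{"tx":0,"ty":0,"tz":4,"twist":0,"grip":0},{"tx":0,"ty":0,"tz":3.5,"twist":0,"grip":0},{"tx":0,"ty":0,"tz":2,"twist":0,"grip":0},{"tx":0,"ty":0,"tz":0,"twist":0,"grip":0},{"tx":0,"ty":0,"tz":0,"twist":0,"grip":0}]'; python3 -m crank '[{"tx":0,"ty":0,"tz":0.3,"twist":0,"grip":0},{"tx":0,"ty":0,"tz":0,"twist":0,"grip":0}]';python3 -m crank '[{"tx":0,"ty":0,"tz":0.3,"twist":0,"grip":0},{"tx":0,"ty":0,"tz":0,"twist":0,"grip":0}]'
```

```text
time: 62.0
tool_pos: [0.5096, -0.3731, 0.0346]
ee_rot: [3.139, -0.003, -0.079]
wrist_force: [0.4, -0.1, -3.6]
width: 0.034
time: 62.25
tool_pos: [0.5087, -0.3727, 0.0305]
ee_rot: [3.141, -0.001, -0.08]
wrist_force: [0.4, 0.1, -4.0]
width: 0.0342
time: 62.5
tool_pos: [0.5081, -0.3722, 0.0262]
ee_rot: [-3.141, 0.001, -0.08]
wrist_force: [0.1, -0.2, -4.3]
width: 0.0336
```

```bash
python3 -m crank '[{"tx":0,"ty":0,"tz":0.2,"twist":0,"grip":0},{"tx":0,"ty":0,"tz":0,"twist":0,"grip":0}]';python3 -m crank '[{"tx":0,"ty":0,"tz":0.2,"twist":0,"grip":0},{"tx":0,"ty":0,"tz":0,"twist":0,"grip":0}]'
```

```text
time: 62.75
tool_pos: [0.5082, -0.3722, 0.0242]
ee_rot: [-3.141, 0.0, -0.08]
wrist_force: [0.4, 0.1, -3.3]
width: 0.0337
time: 63.0
tool_pos: [0.5086, -0.3725, 0.023]
ee_rot: [3.141, -0.001, -0.08]
wrist_force: [-0.3, 0.0, -2.0]
width: 0.0338
```

```bash
python3 -m crank '[{"tx":0,"ty":0,"tz":0.15,"twist":0,"grip":0},{"tx":0,"ty":0,"tz":0,"twist":0,"grip":0}]';python3 -m crank '[{"tx":0,"ty":0,"tz":0,"twist":0,"grip":0.43},{"tx":0,"ty":0,"tz":0,"twist":0,"grip":0.43},{"tx":0,"ty":0,"tz":0,"twist":0,"grip":0.43},{"tx":0,"ty":0,"tz":-4,"twist":0,"grip":0.43},{"tx":0,"ty":0,"tz":-6,"twist":0,"grip":0.43},{"tx":0,"ty":0,"tz":-6,"twist":0,"grip":0.65},{"tx":0,"ty":0,"tz":0,"twist":0,"grip":0.65},{"tx":0,"ty":0,"tz":0,"twist":0,"grip":0.65}]'; python3 - <<'E'
from h import *
p=wrist();save(p,'w34')
E
```

```text
time: 63.25
tool_pos: [0.5085, -0.3726, 0.0228]
ee_rot: [3.141, -0.001, -0.08]
wrist_force: [-3.7, 1.8, 5.9]
width: 0.0338
time: 64.25
tool_pos: [0.5082, -0.3722, 0.1804]
ee_rot: [-3.141, 0.0, -0.08]
wrist_force: [0.5, 0.6, -1.4]
width: 0.0604
```

View pics/w34.png

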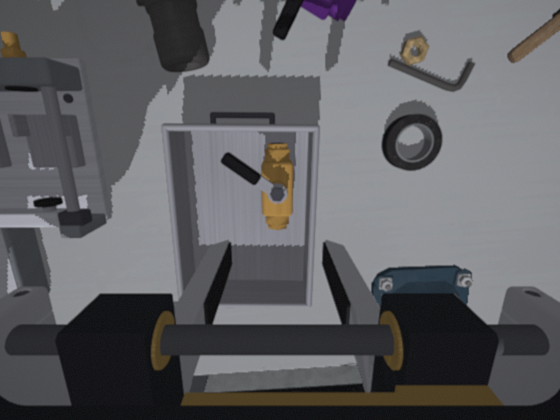

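```bash
python3 -m crank '[{"tx":0.7,"ty":-4.7,"tz":0,"twist":-0.5,"grip":0.65},{"tx":0.7,"ty":-4.7,"tz":0,"twist":0,"grip":0.65},{"tx":0.7,"ty":-4.7,"tz":0,"twist":0,"grip":0.65},{"tx":0.7,"ty":-4.7,"tz":0,"twist":0,"grip":0.65},{"tx":0.7,"ty":-4.8,"tz":0,"twist":0,"grip":0.65},{"tx":0.7,"ty":-4.8,"tz":0,"twist":0,"grip":0.65},{"tx":0.8,"ty":-4.8,"tz":3,"twist":0,"grip":0.65},{"tx":0,"ty":0,"tz":4,"twist":0,"grip":0.65},{"tx":0,"ty":0,"tz":0,"twist":0,"grip":0.65},{"tx":0,"ty":0,"tz":0,"twist":0,"grip":0.65},{"tx":0,"ty":0,"tz":0,"twist":0,"grip":0.65}]'; python3 - <<'E'
from h import *
p=wrist();save(p,'w35')
E
```

```text
time: 65.68
tool_pos: [0.5832, -0.0457, 0.1128]
ee_rot: [3.141, -0.003, -0.072]
wrist_force: [-1.1, 0.1, 0.0]
width: 0.0612
```

View pics/w35.png

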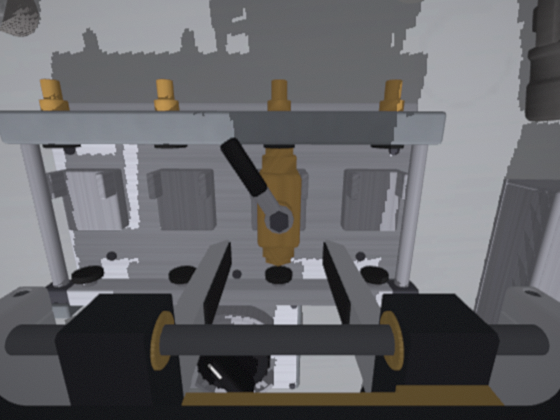

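```bash
python3 - <<'E'
from h import *
p=wrist();b=ray(p,[(279,221)],.09);print(b.round(4))
g=b[0,:2]-.018*np.array([.9975,-.07]);o=get_obs();d=g-o['tool_pos'][:2];y=o['ee_rot'][2]
print(g, 'tx',d@[np.cos(y),np.sin(y)],'ty',d@[np.sin(y),-np.cos(y)],o['tool_pos'])
E
```

```text
[[ 0.6015 -0.0482  0.09  ]]
[ 0.58355877 -0.04689428] tx 0.0005762394726193628 ty 0.0012501810834993114 [ 0.58307396 -0.04560589  0.11277435]
```

```bash
python3 -m crank '[{"tx":0,"ty":0.1,"tz":4,"twist":0,"grip":0.65},{"tx":0,"ty":0,"tz":2.4,"twist":0,"grip":0.65},{"tx":0,"ty":0,"tz":0,"twist":0,"grip":0.5},{"tx":0,"ty":0,"tz":0,"twist":0,"grip":0},{"tx":0,"ty":0,"tz":0,"twist":0,"grip":0},{"tx":0,"ty":0,"tz":0,"twist":0,"grip":0},{"tx":0,"ty":0,"tz":0,"twist":0,"grip":0},{"tx":0,"ty":0,"tz":0,"twist":0,"grip":0},{"tx":0,"ty":0,"tz":0,"twist":0,"grip":0}]'
```

```text
time: 66.9
tool_pos: [0.5833, -0.0466, 0.0491]
ee_rot: [3.14, -0.004, -0.071]
wrist_force: [-0.6, -1.9, 5.2]
width: 0.0336
```

```bash
python3 -m crank '[{"tx":-0.4,"ty":0,"tz":-0.3,"twist":0,"grip":0},{"tx":0,"ty":0,"tz":-1,"twist":0,"grip":0},{"tx":0,"ty":0,"tz":-3,"twist":0,"grip":0},{"tx":0,"ty":0,"tz":-4,"twist":0,"grip":0},{"tx":0,"ty":0,"tz":-4,"twist":0,"grip":0},{"tx":0,"ty":0,"tz":0,"twist":0,"grip":0},{"tx":0,"ty":0,"tz":0,"twist":0,"grip":0}]'; python3 - <<'E'
from h import *
p=wrist();save(p,'w36')
t=cams.snapshot('top');crop(t,(370,170,460,280),'t36',5)
o=get_obs();print(o['tool_pos'],o['ee_rot'])
E
```

```text
time: 67.78
tool_pos: [0.577, -0.0452, 0.1678]
ee_rot: [-3.141, 0.003, -0.071]
wrist_force: [0.5, 0.2, -4.9]
width: 0.0342
[ 0.57652703 -0.04516407  0.16671364] [-3.14095968  0.00565235 -0.0709184 ]
```

View pics/w36.png

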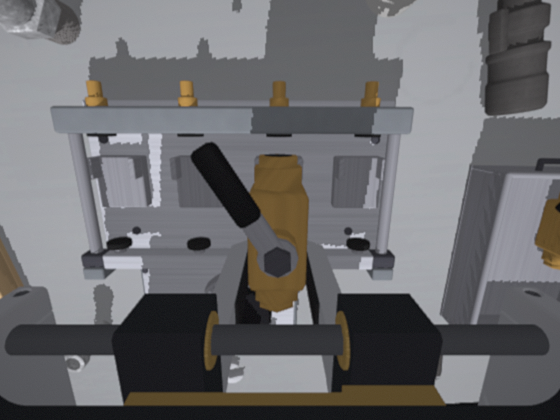

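View pics/t36.png

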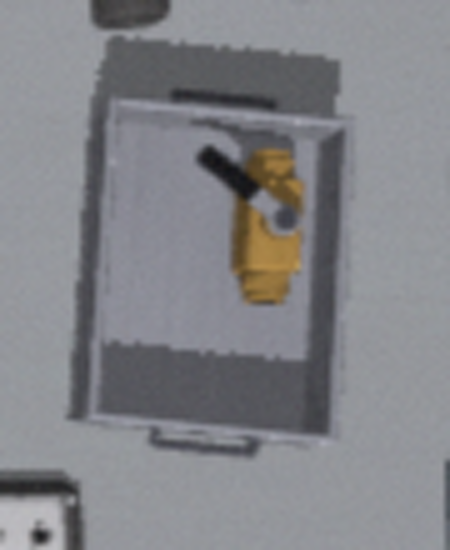

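```bash
python3 -m crank '[{"tx":-1.7,"ty":3.9,"tz":0,"twist":0.5,"grip":0},{"tx":-1.7,"ty":3.9,"tz":0,"twist":0,"grip":0},{"tx":-1.7,"ty":3.9,"tz":0,"twist":0,"grip":0},{"tx":-1.7,"ty":3.9,"tz":0,"twist":0,"grip":0},{"tx":-1.7,"ty":3.9,"tz":0,"twist":0,"grip":0},{"tx":-1.7,"ty":3.9,"tz":0,"twist":0,"grip":0},{"tx":-1.7,"ty":3.8,"tz":0,"twist":0,"grip":0},{"tx":0,"ty":0,"tz":0,"twist":0,"grip":0},{"tx":0,"ty":0,"tz":0,"twist":0,"grip":0},{"tx":0,"ty":0,"tz":0,"twist":0,"grip":0}]'; python3 - <<'E'
from h import *
p=wrist();save(p,'w37')
o=get_obs();print(o['tool_pos'])
E
```

```text
time: 69.12
tool_pos: [0.4385, -0.3062, 0.1692]
ee_rot: [-3.14, 0.001, -0.078]
wrist_force: [-0.3, -0.1, -3.5]
width: 0.0338
[ 0.43856841 -0.30622756  0.16951985]
```

View pics/w37.png

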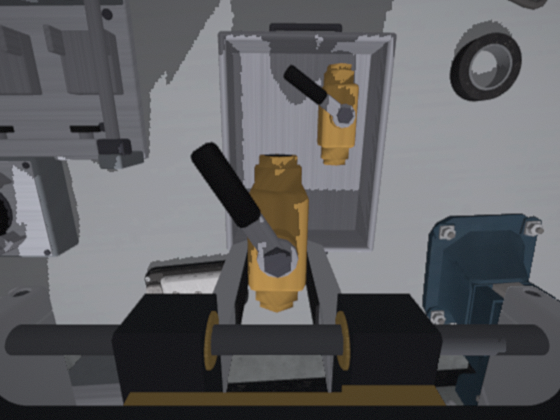

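```bash
python3 -m crank '[{"tx":0,"ty":0.1,"tz":4,"twist":0,"grip":0},{"tx":0,"ty":0,"tz":4,"twist":0,"grip":0},{"tx":0,"ty":0,"tz":3.5,"twist":0,"grip":0},{"tx":0,"ty":0,"tz":2,"twist":0,"grip":0},{"tx":0,"ty":0,"tz":0,"twist":0,"grip":0},{"tx":0,"ty":0,"tz":0,"twist":0,"grip":0}]'; python3 -m crank '[{"tx":0,"ty":0,"tz":0.3,"twist":0,"grip":0},{"tx":0,"ty":0,"tz":0,"twist":0,"grip":0}]';python3 -m crank '[{"tx":0,"ty":0,"tz":0.3,"twist":0,"grip":0},{"tx":0,"ty":0,"tz":0,"twist":0,"grip":0}]'
```

```text
time: 69.92
tool_pos: [0.4391, -0.3085, 0.0362]
ee_rot: [3.14, -0.002, -0.079]
wrist_force: [-0.5, -0.6, -2.8]
width: 0.0341
time: 70.18
tool_pos: [0.4384, -0.3086, 0.0327]
ee_rot: [3.141, -0.001, -0.08]
wrist_force: [0.1, -0.4, -3.5]
width: 0.0335
time: 70.42
tool_pos: [0.4379, -0.3083, 0.0287]
ee_rot: [-3.141, 0.0, -0.08]
wrist_force: [0.1, -0.1, -4.6]
width: 0.0339
```

```bash
python3 -m crank '[{"tx":0,"ty":0,"tz":0.2,"twist":0,"grip":0},{"tx":0,"ty":0,"tz":0,"twist":0,"grip":0}]';python3 -m crank '[{"tx":0,"ty":0,"tz":0.2,"twist":0,"grip":0},{"tx":0,"ty":0,"tz":0,"twist":0,"grip":0}]';python3 -m crank '[{"tx":0,"ty":0,"tz":0.1,"twist":0,"grip":0},{"tx":0,"ty":0,"tz":0,"twist":0,"grip":0}]'
```

```text
time: 70.68
tool_pos: [0.4379, -0.3083, 0.0267]
ee_rot: [-3.141, 0.0, -0.08]
wrist_force: [0.1, -0.7, -4.1]
width: 0.0337
time: 70.92
tool_pos: [0.4382, -0.3085, 0.0252]
ee_rot: [3.141, -0.0, -0.08]
wrist_force: [0.2, -0.1, -1.1]
width: 0.0341
time: 71.18
tool_pos: [0.4382, -0.3085, 0.0251]
ee_rot: [3.141, -0.001, -0.08]
wrist_force: [-2.5, 2.0, 4.8]
width: 0.0335
```

On the floor; release, rise, and move aside for a final check.

```bash
python3 -m crank '[{"tx":0,"ty":0,"tz":0,"twist":0,"grip":0.43},{"tx":0,"ty":0,"tz":0,"twist":0,"grip":0.43},{"tx":0,"ty":0,"tz":0,"twist":0,"grip":0.43},{"tx":0,"ty":0,"tz":-4,"twist":0,"grip":0.43},{"tx":0,"ty":0,"tz":-6,"twist":0,"grip":0.43},{"tx":0,"ty":0,"tz":-6,"twist":0,"grip":0.65},{"tx":0,"ty":0,"tz":-3,"twist":0,"grip":0.65},{"tx":0,"ty":0,"tz":0,"twist":0,"grip":0.65},{"tx":0,"ty":0,"tz":0,"twist":0,"grip":0.65}]'; python3 - <<'E'
from h import *
p=wrist();save(p,'w38')
t=cams.snapshot('top');save(t,'t38')
s=cams.snapshot('scene');save(s,'s38')
for o in traypose(t): print(o)
E
```

```text
time: 72.3
tool_pos: [0.4375, -0.3078, 0.2118]
ee_rot: [-3.14, 0.003, -0.08]
wrist_force: [-0.1, -0.0, -1.2]
width: 0.0611
([0, 40, 62, 98, 3212], ((0.9339161515235901, 0.9284035563468933), (0.34031322598457336, 0.21568965911865234), 0.4070591330528259))
([164, 198, 52, 68, 3014], ((0.46208661794662476, 0.3637782335281372), (0.19931037724018097, 0.15167944133281708), 6.745573043823242))
```

View pics/w38.png

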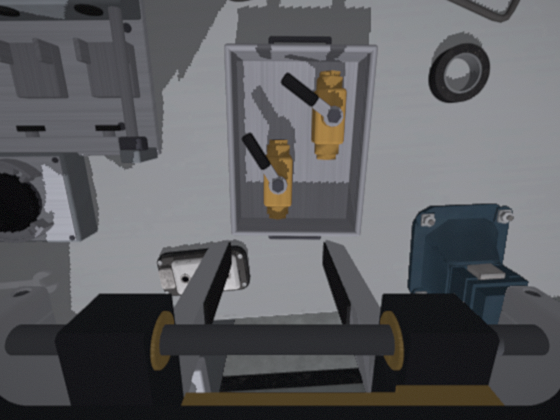

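View pics/t38.png

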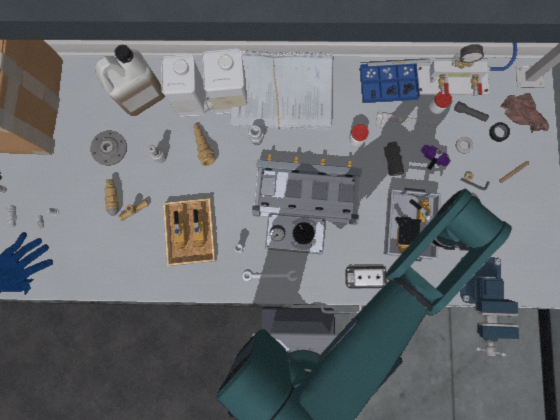

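```bash
python3 - <<'E'
from h import *
t=cams.snapshot('top');crop(t,(260,200,340,270),'t39',7);crop(t,(150,185,230,275),'t39b',6)
E
```

```text
(no output)
```

View pics/t39.png

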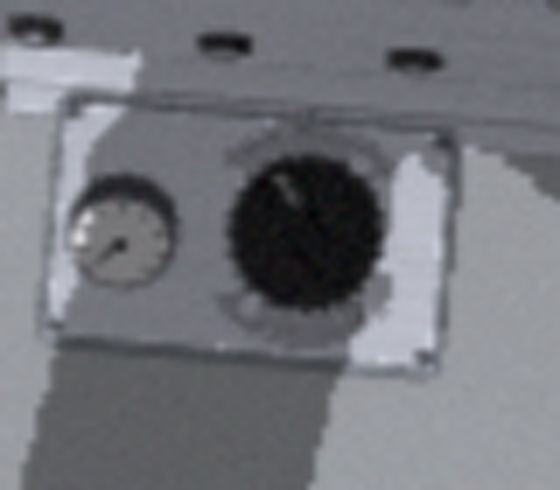

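View pics/t39b.png

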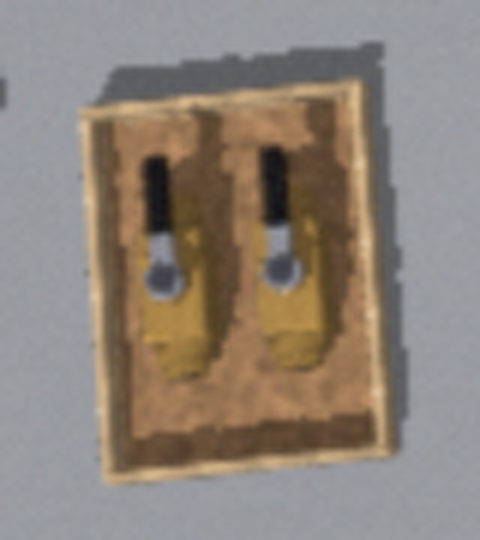

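The selector mark points to release. The two passed valves lie flat in the tray with their levers open.

```bash
python3 -c "
from h import *
print(ticket.close_job())"
```

```text
the job is handed in; nothing more can be done
None
```

The job is handed in after about 72 s of robot time; the interface gives no verdict.

- **Selector:** I pressed it, turned it to clamp, swung the levers, then turned it back to release. After each turn, wrist pictures showed the bar at the right angle and the skirt at its raised height. There is no direct joint reading. The last top view shows the mark at release.
- **Levers:** All four nests held a valve. From left to right as the robot faces the fixture, the levers ended at about 1.57, 0.65, 1.07 and 1.6 rad. The two middle ones stopped dead under 11–16 N of push, so I treated them as binding.
- **Placing:** The two outer valves are side by side on the floor of the plywood tray. The two binding ones are apart on the floor of the steel pan. Each release came at the height calculated for the valve's underside on the floor. The last pictures show all four lying flat with their levers as set.
- **Disturbances:** The tray had been knocked about 3 cm before the first placing, so I measured it again and placed by the new pose. I saw no grip slip. The top views show the bystanders where they started.
- **Small disagreements:**
  - The outer nests' side rods left no room for the fingers beside those blocks, so I gripped those two valves only about 10–12 mm deep.
  - A 5 N contact force showed while gripping each middle valve in its nest; I did not find the cause.

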